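Mark a batch on the pedal press and sort it by sample

ROBOT

A 6-joint arm with a two-finger parallel gripper is mounted at the origin on the work surface. World frame = base frame: x ahead of the robot, y to its left, z up, the work surface at z = 0. Lengths are in m, angles in rad, forces in N, time in s.
With the tool pointing down it reaches from about 0.3 to 0.95 m from the base axis. Payload 3.1 kg.
Tool frame: the origin (TCP) lies midway between the tips of the shut fingers; the grasp point (between the pads) lies 19 mm behind it; z points along the fingers, y is the line along which they close (so a half turn about z gives the same grasp; the last joint's range is limited). The gripper opens to 85 mm and grips with 20 to 120 N. Pads are 22 mm wide; open, the fingers measure 114 mm over their backs; the gripper's body (76 mm by 85 mm) begins 54 mm behind the grasp point. The pads swing forward as they close: fully open they stand 13 mm farther back than shut.
Start: joints at [1.208, 0.308, 1.634, -0, 1.2, -0.07], TCP at [0.18, 0.598, 0.231] pointing down, gripper open.
Joint ranges: [-3.06, 3.06], [-0.79, 1.96], [0.05, 2.63], [-1.19, 4.34], [0.05, 2.64], [-2.94, 2.94]. Speed limits (rad/s): [2.79, 2.79, 3.14, 3.14, 3.14, 3.14].

INTERFACE

Orientations are given as a 3x3 rotation matrix whose columns are the frame's x, y, z axes.
In Python, from plant import bot, camera, ticket gives the robot as it stands.
- The arm moves only by the shell command python3 -m handwheel 'ROWS' [OPENING]. ROWS is JSON, a list of rows, each an object of numbers: "dx", "dy", "dz": the shift along the world's x, y, z in cm; "roll": the turn about the world's z in rad. In form: [{"dx": .., "dy": .., "dz": .., "roll": ..}, ...]. A call has 1 to 5 rows; each row shifts and turns the commanded pose from where the row before left it; what a row does not reach is not made up. A row lasts 1/10 s, in which the tool goes at most 50 mm and 8.59 degrees, less where a joint would pass 70% of its speed; a pose out of reach is approached as far as the arm can. A call with a gripper value outside its range is refused whole. OPENING is the closure, from 0 (fully open) to 1 (shut), set as the call begins (- or left out, the last holds). The fingers move at their own pace and stop on an object; the grip force is fixed at half the most. Time passes only in rows, so rows that do not move let the fingers close. It gives the time, the measured TCP pose, the force, the opening and the grip force at its end, in the units of the state.
- bot.get_state(): the state, without advancing time (a new reading comes with each control period).
- camera(name): name is "scene" or "top" or "wrist"; returns a dict with "image" (384x512x3 uint8, red, green, blue), "depth" (384x512 float32, m along the optical axis (not along the pixel's ray), 0 where there is no reading), "vertical_fov" (degrees; the focal length in pixels is half the picture's height over the tangent of half this angle, whatever the lens; pixels are square), "cx", "cy" (the principal point, pixels), "xyz" and "attitude" of the camera in the world. Camera axes: x right, y up, looking along -z (the intrinsics and any distortion apply to the point x, -y, -z); pixel columns grow to the right and rows downward; lengths in m; the calibration is good to about 2 mm. A picture is of the moment at which its call begins.
- ticket.hand_in(): hands the job in; it is judged then, once.
The state is a dict: "t": time; "joint_positions": joint angles; "joint_vel": joint speeds; "joint_efforts": joint torques, N m; "tcp_pos": TCP position; "orientation": TCP orientation; "wrist_force": force on the tool from outside, world axes, zero at the start; "ft_torque": the same for the moment, N m; "width": finger opening in m; "grip_force": force on a finger pad.
Only numpy, scipy, OpenCV 4.12 (cv2) and the standard library are available. Lean on these libraries where they do the work, as an engineer would, in place of code of your own. Each camera call takes 0.05 s, during which the arm holds its last target. There are 200 camera calls.

TASK

Stand every loose guide bush and punch block from the left of the bench upright in the press carrier, one to a pocket, slide the carrier fully home under the ram, and only then press the foot pedal down to its stop, hold it there for about two seconds and let it spring back. Then pull the carrier fully out again and stand the marked parts upright in the two trays, each in the tray that holds the sample of its own shape. Leave the samples where they stand and do not knock over the oil bottle.

Things in the scene. Friction and masses are not known exactly. Their poses are not given: they have to be found in the camera images.
- bush1: Guide bush: a round body 32 mm in diameter on a round foot flange 40 mm in diameter and 6 mm thick, small dark bore on top. Plain steel, 45 mm tall, 0.2 to 0.3 kg, stands upright with its foot down at the start, loose; its position and heading vary. It may be absent (then it has no pose). Origin at the centre of its underside, z up. 
- bush2: Guide bush: a round body 32 mm in diameter on a round foot flange 40 mm in diameter and 6 mm thick, small dark bore on top. Plain steel, 45 mm tall, 0.2 to 0.3 kg, stands upright with its foot down at the start, loose; its position and heading vary. It may be absent (then it has no pose). Origin at the centre of its underside, z up. 
- block1: Punch block: a square body 32 x 32 mm on a square foot 40 x 40 mm and 6 mm thick, faces along its x and y, small dark hole on top. Plain steel, 45 mm tall, 0.2 to 0.3 kg, stands upright with its foot down at the start, loose; its position and heading vary. It may be absent (then it has no pose). Origin at the centre of its underside, z up. 
- block2: Punch block: a square body 32 x 32 mm on a square foot 40 x 40 mm and 6 mm thick, faces along its x and y, small dark hole on top. Plain steel, 45 mm tall, 0.2 to 0.3 kg, stands upright with its foot down at the start, loose; its position and heading vary. It may be absent (then it has no pose). Origin at the centre of its underside, z up. 
- sample_bush: The sample guide bush, shaped exactly like the guide bushes (45 mm tall). It is a sample: stands upright in one of the two trays, 38 mm from the tray's centre along the tray's +x (far) side, and must stay there. 0.3 kg. Origin at the centre of its underside. 
- sample_block: The sample punch block, shaped exactly like the punch blocks (45 mm tall). It is a sample: stands upright in one of the two trays, 38 mm from the tray's centre along the tray's +x (far) side, and must stay there. 0.3 kg. Origin at the centre of its underside. 
- tray_a: Shallow grey plastic tray fixed to the bench, 140 (x) x 130 (y) x 12 mm high, walls and floor 4 mm, so its inner floor is 4 mm above its origin (centre of the underside). One sample stands in it, which sample varies; parts fit side by side in the near half (around x = -28 mm, y = +/-30 mm in its frame). 
- tray_b: Shallow grey plastic tray fixed to the bench, 140 (x) x 130 (y) x 12 mm high, walls and floor 4 mm, so its inner floor is 4 mm above its origin (centre of the underside). One sample stands in it, which sample varies; parts fit side by side in the near half (around x = -28 mm, y = +/-30 mm in its frame). 
- press: Marking press, fixed; x = the carrier's slide, away from the robot. Origin on the bench under the middle of the carrier when fully out. Bridge: steel beam 310 mm long (y), 60 mm wide, centred 145 mm out in +x, 194 mm tall in all, on posts at y = +/-137 mm. Ram plate: front edge 92 mm out in +x, underside 95 mm above the bench when up; the pedal lowers it to just above the parts.
- carrier_floor (a point): Centre of the floor of the aluminium carrier, 26 mm above the bench; axes as the press. Carrier: 62 (x) x 224 (y) mm, four open pockets in a row along y, centred at y = -82.5, -27.5, +27.5, +82.5 mm from this point, x = 0; each 54 (x) x 51 (y) mm inside, walls 4 mm thick and 8 mm high. One part stands in a pocket.
- carrier_knob (a point): Centre of the top of the carrier's black upright knob: 18 mm in diameter, its top 80 mm above the bench, with 54 mm of free shank below it; 110 mm nearer the robot (-x) than the carrier's middle. Moves with the carrier.
- carrier (a joint): Slide of the carrier in m: 0 = fully out towards the robot, 0.12 = fully home under the ram; moves along the press's +x; stays where it is left (friction about 2.5 N). Starts at 0 to 5 mm.
- pedal (a joint): Angle of the spring foot pedal in rad: 0 = up, 0.25 = down on its stop; springs back up when let go. About 4 N at the pad start it, 9 N hold it at the stop.
- pedal_pad (a point): Press point on the upper face of the pedal's rubber-covered plate, 130 mm from the hinge towards the robot and about 76 mm above the bench when up, about 44 mm when fully down. z is normal to the plate (it leans back to the hinge by 0.28 rad when up, 0.03 rad when down). The plate is 84 mm wide and goes on 40 mm beyond this point towards the robot (its -x).
- oil_bottle: Bystander: white oil bottle, 52 mm in diameter, 140 mm tall, standing. Origin at the centre of its underside.

How it is judged:
On the way, in this order (a step that is already met when the one before it is completed fails the run):
1. every part stands upright in a pocket of the carrier, the carrier still out (x of bush1 in the frame of carrier_floor between -0.022 and 0.022 m and y of bush1 in the frame of carrier_floor between -0.11 and 0.11 m and z of bush1 in the frame of carrier_floor between -0.004 and 0.006 m and angle between each of bush1, bush2, block1, block2's own z axis and vertical below 0.15 rad and x of bush2 in the frame of carrier_floor between -0.022 and 0.022 m and y of bush2 in the frame of carrier_floor between -0.11 and 0.11 m and z of bush2 in the frame of carrier_floor between -0.004 and 0.006 m and x of block1 in the frame of carrier_floor between -0.022 and 0.022 m and y of block1 in the frame of carrier_floor between -0.11 and 0.11 m and z of block1 in the frame of carrier_floor between -0.004 and 0.006 m and x of block2 in the frame of carrier_floor between -0.022 and 0.022 m and y of block2 in the frame of carrier_floor between -0.11 and 0.11 m and z of block2 in the frame of carrier_floor between -0.004 and 0.006 m and value of joint carrier below 0.04 m), for 0.2 s.
2. the loaded carrier is fully home under the ram (x of bush1 in the frame of carrier_floor between -0.022 and 0.022 m and y of bush1 in the frame of carrier_floor between -0.11 and 0.11 m and z of bush1 in the frame of carrier_floor between -0.004 and 0.006 m and angle between each of bush1, bush2, block1, block2's own z axis and vertical below 0.15 rad and x of bush2 in the frame of carrier_floor between -0.022 and 0.022 m and y of bush2 in the frame of carrier_floor between -0.11 and 0.11 m and z of bush2 in the frame of carrier_floor between -0.004 and 0.006 m and x of block1 in the frame of carrier_floor between -0.022 and 0.022 m and y of block1 in the frame of carrier_floor between -0.11 and 0.11 m and z of block1 in the frame of carrier_floor between -0.004 and 0.006 m and x of block2 in the frame of carrier_floor between -0.022 and 0.022 m and y of block2 in the frame of carrier_floor between -0.11 and 0.11 m and z of block2 in the frame of carrier_floor between -0.004 and 0.006 m and value of joint carrier above 0.113 m), for 0.2 s.
3. the pedal is held on its stop with the loaded carrier home (all of step 2 and value of joint pedal above 0.225 rad), for 1 s.
4. the pedal is let up again (value of joint pedal below 0.04 rad), for 0.2 s.
5. the carrier is pulled fully out (value of joint carrier below 0.012 m), for 0.2 s.
At the end, for the whole second after the job is handed in: Every part stands upright (within 0.15 rad), at rest, on the floor of the tray that holds the sample of its own shape (centre within 60 mm in x and 55 mm in y of the tray's centre); carrier out (below 12 mm), pedal up (below 0.04 rad) (value of joint carrier below 0.012 m and value of joint pedal below 0.04 rad and ((x of bush1 in the frame of tray_a between -0.06 and 0.06 m and y of bush1 in the frame of tray_a between -0.055 and 0.055 m and z of bush1 in the frame of tray_a between -0.003 and 0.012 m and x of sample_bush in the frame of tray_a between -0.06 and 0.06 m and y of sample_bush in the frame of tray_a between -0.055 and 0.055 m and z of sample_bush in the frame of tray_a between -0.003 and 0.012 m) or (x of bush1 in the frame of tray_b between -0.06 and 0.06 m and y of bush1 in the frame of tray_b between -0.055 and 0.055 m and z of bush1 in the frame of tray_b between -0.003 and 0.012 m and x of sample_bush in the frame of tray_b between -0.06 and 0.06 m and y of sample_bush in the frame of tray_b between -0.055 and 0.055 m and z of sample_bush in the frame of tray_b between -0.003 and 0.012 m)) and angle between each of bush1, bush2, block1, block2's own z axis and vertical below 0.15 rad and linear speed of each of bush1, bush2, block1, block2 below 0.02 m/s and ((x of bush2 in the frame of tray_a between -0.06 and 0.06 m and y of bush2 in the frame of tray_a between -0.055 and 0.055 m and z of bush2 in the frame of tray_a between -0.003 and 0.012 m and x of sample_bush in the frame of tray_a between -0.06 and 0.06 m and y of sample_bush in the frame of tray_a between -0.055 and 0.055 m and z of sample_bush in the frame of tray_a between -0.003 and 0.012 m) or (x of bush2 in the frame of tray_b between -0.06 and 0.06 m and y of bush2 in the frame of tray_b between -0.055 and 0.055 m and z of bush2 in the frame of tray_b between -0.003 and 0.012 m and x of sample_bush in the frame of tray_b between -0.06 and 0.06 m and y of sample_bush in the frame of tray_b between -0.055 and 0.055 m and z of sample_bush in the frame of tray_b between -0.003 and 0.012 m)) and ((x of block1 in the frame of tray_a between -0.06 and 0.06 m and y of block1 in the frame of tray_a between -0.055 and 0.055 m and z of block1 in the frame of tray_a between -0.003 and 0.012 m and x of sample_block in the frame of tray_a between -0.06 and 0.06 m and y of sample_block in the frame of tray_a between -0.055 and 0.055 m and z of sample_block in the frame of tray_a between -0.003 and 0.012 m) or (x of block1 in the frame of tray_b between -0.06 and 0.06 m and y of block1 in the frame of tray_b between -0.055 and 0.055 m and z of block1 in the frame of tray_b between -0.003 and 0.012 m and x of sample_block in the frame of tray_b between -0.06 and 0.06 m and y of sample_block in the frame of tray_b between -0.055 and 0.055 m and z of sample_block in the frame of tray_b between -0.003 and 0.012 m)) and ((x of block2 in the frame of tray_a between -0.06 and 0.06 m and y of block2 in the frame of tray_a between -0.055 and 0.055 m and z of block2 in the frame of tray_a between -0.003 and 0.012 m and x of sample_block in the frame of tray_a between -0.06 and 0.06 m and y of sample_block in the frame of tray_a between -0.055 and 0.055 m and z of sample_block in the frame of tray_a between -0.003 and 0.012 m) or (x of block2 in the frame of tray_b between -0.06 and 0.06 m and y of block2 in the frame of tray_b between -0.055 and 0.055 m and z of block2 in the frame of tray_b between -0.003 and 0.012 m and x of sample_block in the frame of tray_b between -0.06 and 0.06 m and y of sample_block in the frame of tray_b between -0.055 and 0.055 m and z of sample_block in the frame of tray_b between -0.003 and 0.012 m))); the robot touches nothing.
It fails at once if the pedal is pressed (over 0.1 rad) while the carrier is not home (below 0.105 m) (value of joint pedal above 0.1 rad and value of joint carrier below 0.105 m).
It fails at once if a sample is moved more than 30 mm (distance of any of sample_bush, sample_block from where it was at the start of the episode above 0.03 m).
It fails at once if the oil bottle is knocked over (angle between oil_bottle's own z axis and vertical above 0.6 rad).
Of bush1, bush2, block1, block2 only 2 to 4 are there at a start; the rules pass over those that are not, and their reading is None.
At some moment in a run one of bush1, bush2, block1, block2 may be knocked a few centimetres aside while the robot is not near it.
It also fails if it takes over 210 s, if anything falls off the work surface, if the arm or the gripper's body presses on something with over 40 N, if the wrist force passes 120 N, or if a joint passes its speed limit or range.

## Working session

There is one attempt and no reset: what is moved stays moved. The work goes in short steps, Python scripts to look and compute and a shell command to move; the robot and the scene stay as the last step left them, time stands still between calls to the robot, and variables do not carry over. Pictures are saved under pics/ and viewed, at most 14 in all, crops included, and the job is handed in when it is done.

```bash
ls; mkdir -p pics; cat > h.py <<'E'
import numpy as np, cv2
from plant import bot, camera
def snap(name, fn=None):
    c=camera(name)
    if fn: cv2.imwrite('pics/'+fn, c['image'][:,:,::-1])
    np.savez('pics/'+name+'.npz', **c)
    return c
def world(c):
    "per-pixel world points from depth"
    d=c['depth']; H,W=d.shape; f=H/2/np.tan(np.radians(c['vertical_fov'])/2)
    u,v=np.meshgrid(np.arange(W),np.arange(H))
    p=np.stack([(u-c['cx'])/f*d,-(v-c['cy'])/f*d,-d],-1)
    return p@np.array(c['attitude']).T+np.array(c['xyz'])
E
python3 - <<'E'
from h import *
for n in ['scene','top','wrist']:
    c=snap(n,n+'0.png'); print(n,{k:(np.round(v,3).tolist() if k not in('image','depth') else v.shape) for k,v in c.items()}, (c['depth']>0).mean())
print(bot.get_state())
E
```

```text
pics
scene {'image': (384, 512, 3), 'depth': (384, 512), 'vertical_fov': 45.472, 'cx': 257.444, 'cy': 189.908, 'xyz': [1.314, 0.275, 0.757], 'attitude': [[-0.312, -0.609, 0.729], [0.95, -0.183, 0.254], [-0.021, 0.772, 0.636]]} 0.9956766764322916
top {'image': (384, 512, 3), 'depth': (384, 512), 'vertical_fov': 45.34, 'cx': 254.309, 'cy': 190.554, 'xyz': [0.33, 0.021, 1.178], 'attitude': [[-0.033, 0.977, -0.211], [-0.999, -0.033, 0.001], [-0.007, 0.211, 0.977]]} 0.9959665934244791
wrist {'image': (384, 512, 3), 'depth': (384, 512), 'vertical_fov': 60.683, 'cx': 253.514, 'cy': 199.812, 'xyz': [0.1, 0.623, 0.373], 'attitude': [[0.289, -0.905, -0.312], [0.957, 0.272, 0.097], [-0.002, -0.327, 0.945]]} 0.9956715901692709
{'t': 0.15, 'joint_positions': array([ 1.20827131e+00,  3.08858672e-01,  1.63489367e+00,  9.86488290e-06,
        1.19972474e+00, -6.96961483e-02]), 'joint_vel': array([ 2.69144380e-04, -1.37837898e-03, -4.39095331e-03, -7.03232281e-04,
        1.45867882e-05,  1.11627012e-03]), 'joint_efforts': array([-3.42715066e-04, -4.15799689e+01, -2.77145576e+01, -3.40451959e-05,
        5.96420607e-03, -1.37961045e-06]), 'tcp_pos': array([0.18020092, 0.59777181, 0.23027771]), 'orientation': array([[-9.57430038e-01,  2.88664624e-01, -6.76883129e-04],
       [ 2.88665383e-01,  9.57428433e-01, -1.75868982e-03],
       [ 1.40395617e-04, -1.87921519e-03, -9.99998224e-01]]), 'wrist_force': array([0.69166134, 0.22808148, 0.60173926]), 'ft_torque': array([-0.02221358, -0.01758111, -0.01312628]), 'grip_force': 0.0, 'width': 0.08562998464719092}
```

View pics/top0.png

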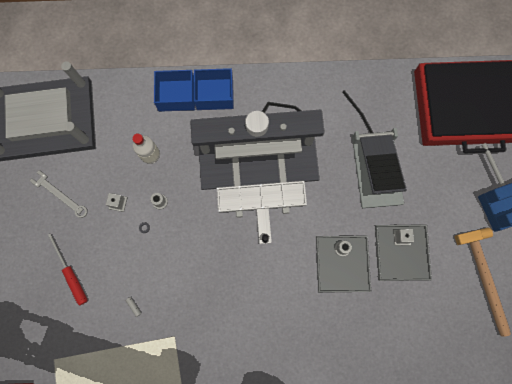

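View pics/scene0.png

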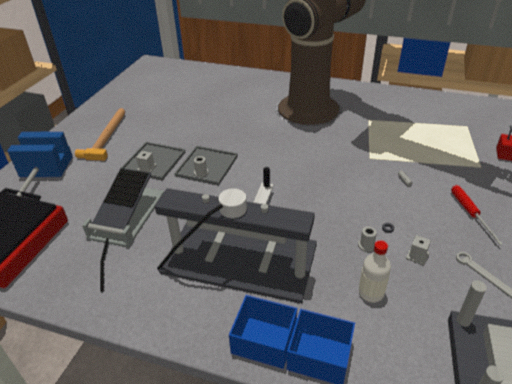

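View pics/wrist0.png

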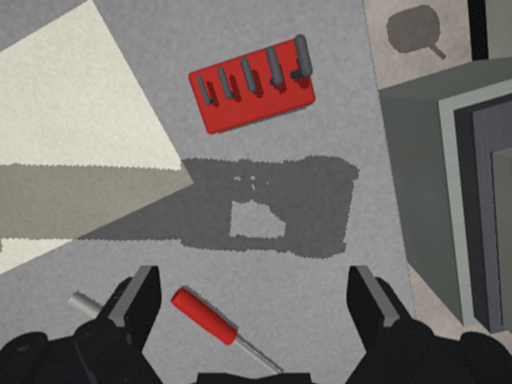

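The top view shows two loose parts: a block at about (116,202) and a bush at (158,201). The bottle is at (147,148), the carrier at (262,196) and the knob at (265,238). The bush tray is at (343,264), the block tray at (403,252) and the pedal at (382,163). The scene view agrees. The dark ring at (144,228) is just a washer. Next I measure positions.

```bash
cat > m.py <<'E'
from h import *
def blob(P,x0,x1,y0,y1,z0,z1):
    m=(P[...,0]>x0)&(P[...,0]<x1)&(P[...,1]>y0)&(P[...,1]<y1)&(P[...,2]>z0)&(P[...,2]<z1)
    n,l,s,c=cv2.connectedComponentsWithStats(m.astype(np.uint8),connectivity=8)
    out=[]
    for i in range(1,n):
        if s[i,4]<12: continue
        Q=P[l==i]; r=cv2.minAreaRect((Q[:,:2]*1000).astype(np.float32))
        out.append((np.round(c[i]).astype(int).tolist(),int(s[i,4]),np.round((Q[:,:2].min(0)+Q[:,:2].max(0))/2,4).tolist(),'zmed %.4f'%np.median(Q[:,2]),'rect',np.round(r[0],1).tolist(),np.round(r[1],1).tolist(),round(r[2],1)))
    return out
E
python3 - <<'E'
from m import *
for n in ['top','scene']:
    c=dict(np.load(f'pics/{n}.npz')); P=world(c)
    if n=='top':
        for nm,(u,v) in dict(block=(116,200),bush=(158,198),bottle=(140,140),knob=(265,238),carL=(220,196),carR=(304,194),floor=(250,196),trA=(343,275),trB=(403,262),sb=(345,245),sbl=(405,236),pedal=(382,163),bench=(200,270),bridge=(225,130),ram=(250,150)).items():
            print(nm,np.round(P[v,u],4))
    else:
        for nm,(u,v) in dict(bush=(368,233),block=(421,242),bottle=(381,247),knob=(267,172),tray1=(213,160),tray2=(160,150),pedal=(125,185),bench=(300,150)).items():
            print(nm,np.round(P[v,u],4))
    print(n,'parts'); [print(*b) for b in blob(P,.2,.7,.1,.5,.037,.060)]
    print('samples'); [print(*b) for b in blob(P,.1,.5,-.55,-.1,.040,.060)]
    print('trays'); [print(*b) for b in blob(P,.0,.45,-.55,-.1,.008,.020)]
    print('knob'); [print(*b) for b in blob(P,.1,.4,-.1,.1,.070,.095)]
    print('carrier walls'); [print(*b) for b in blob(P,.2,.5,-.2,.2,.030,.045)]
    print('pedal'); [print(*b) for b in blob(P,.2,.6,-.5,-.2,.06,.15)]
E
```

```text
block [0.561  0.3661 0.0525]
bush [0.5637 0.2624 0.0466]
bottle [0.6863 0.2868 0.1397]
knob [ 0.4509 -0.0018  0.0775]
carL [0.5683 0.1083 0.0236]
carR [ 0.5643 -0.1059  0.0332]
floor [0.5655 0.0315 0.0247]
trA [ 0.3596 -0.1955  0.0034]
trB [ 0.3868 -0.3487  0.0044]
sb [ 0.4301 -0.1967  0.0517]
sbl [ 0.4475 -0.3459  0.0488]
pedal [ 0.6306 -0.3022  0.0638]
bench [ 0.384  0.164 -0.001]
bridge [0.6953 0.0834 0.1643]
ram [0.6612 0.0272 0.1116]
top parts
[205, 148] 25 [0.6918, 0.1446] zmed 0.0472 rect [690.4, 143.4] [7.5, 20.9] 20.1
[151, 155] 64 [0.6807, 0.2877] zmed 0.0485 rect [676.4, 283.3] [17.0, 48.3] 32.5
[113, 200] 166 [0.5646, 0.3753] zmed 0.0443 rect [564.2, 375.6] [33.7, 33.0] 78.6
[157, 198] 122 [0.5632, 0.2663] zmed 0.0440 rect [563.0, 266.4] [30.2, 29.0] 86.2
samples
[406, 235] 180 [0.4495, -0.3509] zmed 0.0475 rect [449.5, -350.9] [33.1, 31.7] 89.9
[345, 247] 134 [0.4256, -0.1973] zmed 0.0482 rect [425.7, -197.1] [30.4, 30.0] 85.4
trays
[458, 240] 24 [0.4377, -0.4907] zmed 0.0147 rect [437.1, -488.9] [24.7, 6.8] 22.6
[400, 242] 37 [0.4396, -0.3505] zmed 0.0109 rect [433.0, -
[... 1462 characters left out ...]
8, 8.3] 11.7
[158, 152] 200 [0.3931, -0.3481] zmed 0.0114 rect [394.0, -347.8] [134.2, 113.4] 88.9
[210, 157] 209 [0.3806, -0.1948] zmed 0.0120 rect [381.0, -194.7] [132.3, 137.7] 89.5
[103, 156] 32 [0.4379, -0.4958] zmed 0.0136 rect [443.2, -492.0] [18.7, 31.3] 50.6
[153, 165] 22 [0.4383, -0.3308] zmed 0.0121 rect [438.9, -332.5] [19.9, 9.0] 10.8
[201, 172] 67 [0.427, -0.1948] zmed 0.0126 rect [430.9, -191.6] [28.4, 38.4] 37.4
knob
carrier walls
[201, 165] 45 [0.432, -0.1897] zmed 0.0372 rect [433.9, -187.1] [10.1, 26.6] 48.4
[266, 183] 32 [0.457, -0.0016] zmed 0.0380 rect [457.1, -1.5] [11.7, 16.7] 1.8
pedal
[133, 177] 521 [0.5739, -0.3066] zmed 0.0803 rect [574.1, -306.7] [52.1, 86.1] 0.4
```

```bash
python3 - <<'E'
from m import *
for n in ['top','scene']:
    c=dict(np.load(f'pics/{n}.npz')); P=world(c)
    print(n,'carrier+floor'); [print(*b) for b in blob(P,.525,.62,-.2,.2,.0215,.045)]
    print('knob'); [print(*b) for b in blob(P,.4,.5,-.04,.04,.060,.095)]
    print('bridge'); [print(*b) for b in blob(P,.6,.8,-.2,.2,.14,.2)]
    print('trayA'); [print(*b) for b in blob(P,.28,.48,-.275,-.12,.0025,.08)]
    print('trayB'); [print(*b) for b in blob(P,.3,.52,-.43,-.275,.0025,.08)]
    if n=='top':
        im=c['image'][160:260,200:330]; cv2.imwrite('pics/car.png',cv2.resize(im,None,fx=5,fy=5,interpolation=cv2.INTER_CUBIC)[:,:,::-1])
        g=c['image'].mean(-1)
        print(np.round(P[176:216:2,233],3).tolist()) 
E
```

```text
top carrier+floor
[261, 196] 2132 [0.5621, 0.0026] zmed 0.0263 rect [560.0, 2.5] [69.9, 223.9] 2.5
knob
[265, 237] 46 [0.4529, -0.0019] zmed 0.0781 rect [452.9, -1.9] [14.5, 16.1] 87.2
bridge
[257, 127] 3676 [0.7155, 0.0093] zmed 0.1633 rect [716.6, 10.0] [89.6, 310.1] 2.8
trayA
[343, 263] 2006 [0.389, -0.1973] zmed 0.0052 rect [389.0, -197.2] [136.5, 142.2] 88.2
trayB
[403, 251] 2030 [0.4147, -0.3515] zmed 0.0053 rect [414.8, -351.5] [136.5, 149.3] 89.7
[[0.623, 0.074, 0.011], [0.618, 0.075, 0.009], [0.613, 0.075, 0.01], [0.607, 0.075, 0.013], [0.603, 0.075, 0.005], [0.597, 0.075, 0.009], [0.587, 0.074, 0.03], [0.583, 0.075, 0.024], [0.577, 0.075, 0.026], [0.572, 0.075, 0.027], [0.566, 0.075, 0.028], [0.562, 0.075, 0.026], [0.557, 0.075, 0.025], [0.552, 0.075, 0.022], [0.546, 0.075, 0.027], [0.541, 0.076, 0.022], [0.536, 0.076, 0.025], [0.529, 0.075, 0.036], [0.53, 0.077, 0.001], [0.525, 0.077, -0.002]]
scene carrier+floor
knob
[266, 171] 67 [0.4532, -0.0005] zmed 0.0751 rect [455.0, -0.4] [18.7, 15.2] 46.1
bridge
[236, 213] 4767 [0.7161, 0.0098] zmed 0.1647 rect [716.8, 10.6] [90.6, 310.9] 2.7
trayA
[207, 164] 1606 [0.3746, -0.1977] zmed 0.0064 rect [374.1, -197.0] [153.1, 181.7] 88.9
trayB
[154, 159] 1406 [0.3987, -0.3529] zmed 0.0068 rect [398.7, -353.5] [154.8, 166.7] 89.3
```

View pics/car.png

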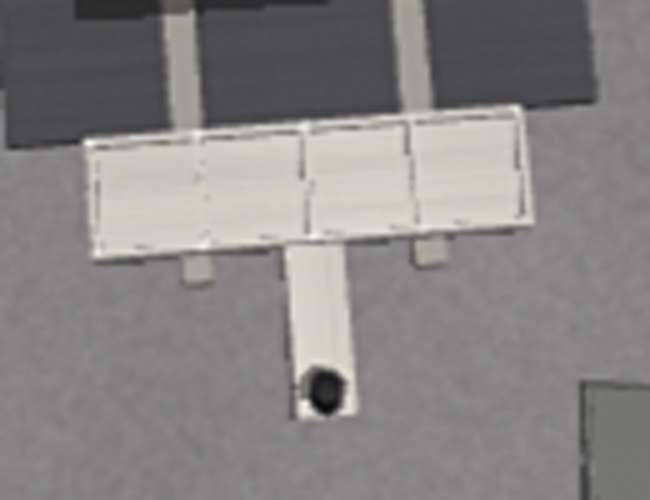

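The carrier corners sit at crop (85,140), (520,105), (532,222) and (95,257), yawed about 2.7°, with the knob top at crop (325,388). I'll refine the carrier centre from these and start towards the block.

```bash
python3 - <<'E'
from h import *
c=dict(np.load('pics/top.npz')); f=192/np.tan(np.radians(c['vertical_fov'])/2)
q=np.array([(85,140),(520,105),(532,222),(95,257)])/5+[200,160]-.4
r=np.c_[(q[:,0]-c['cx'])/f,-(q[:,1]-c['cy'])/f,-np.ones(4)]@c['attitude'].T
p=c['xyz']+r*((.034-c['xyz'][2])/r[:,2])[:,None]
print(p.round(4),p.mean(0)); e=p[0]-p[1]; print(np.arctan2(-e[0],e[1]),np.linalg.norm(e[:2]),np.linalg.norm(p[0]-p[3]))
E
python3 -m handwheel '[{"dx":4.3,"dy":-2.4,"dz":0,"roll":0.084},{"dx":4.3,"dy":-2.4},{"dx":4.3,"dy":-2.4},{"dx":4.3,"dy":-2.4},{"dx":4.3,"dy":-2.4}]' 0
python3 -m handwheel '[{"dx":4.3,"dy":-2.4},{"dx":4.3,"dy":-2.4},{"dx":4.3,"dy":-2.4},{"dx":4,"dy":-2.4},{"dx":0}]' 0
```

```text
[[ 0.5883  0.1159  0.034 ]
 [ 0.5991 -0.1067  0.034 ]
 [ 0.5382 -0.1094  0.034 ]
 [ 0.5277  0.1117  0.034 ]] [0.5633081  0.00285814 0.034     ]
0.04827060627915373 0.2228467071685821 0.06078005099165079validation failed for argument at $[1]...
validation failed for argument at $[0]...
```

```bash

python3 -m handwheel '[{"dx":4.3,"dy":-2.4,"dz":0,"roll":0.084},{"dx":4.3,"dy":-2.4,"dz":0,"roll":0},{"dx":4.3,"dy":-2.4,"dz":0,"roll":0},{"dx":4.3,"dy":-2.4,"dz":0,"roll":0},{"dx":4.3,"dy":-2.4,"dz":0,"roll":0}]' 0
```

```text
t: 0.65
tcp_pos: [0.3967, 0.4771, 0.2309]
orientation: [[-0.978, 0.207, -0.0], [0.207, 0.978, -0.0], [0.0, -0.0, -1.0]]
wrist_force: [-0.0, 0.1, 0.5]
width: 0.0854
grip_force: 0.0
```

```bash

python3 -m handwheel '[{"dx":4.2,"dy":-2.5,"dz":0,"roll":0},{"dx":4.2,"dy":-2.5,"dz":0,"roll":0},{"dx":4.2,"dy":-2.5,"dz":0,"roll":0},{"dx":4.1,"dy":-2.5,"dz":0,"roll":0},{"dx":0,"dy":0,"dz":0,"roll":0}]' 0
python3 - <<'E'
from m import *
c=snap('wrist','wrist1.png'); P=world(c); [print(*b) for b in blob(P,.4,.66,.2,.5,.037,.055)]
E
```

```text
t: 1.15
tcp_pos: [0.5676, 0.3741, 0.2307]
orientation: [[-0.977, 0.213, 0.003], [0.213, 0.977, -0.002], [-0.003, -0.001, -1.0]]
wrist_force: [0.1, 0.2, 0.1]
width: 0.0856
grip_force: 0.0
[256, 167] 962 [0.5632, 0.3777] zmed 0.0451 rect [563.4, 377.8] [31.2, 31.5] 77.8
[155, 188] 736 [0.5631, 0.2689] zmed 0.0452 rect [563.4, 268.7] [30.9, 31.5] 48.3
```

View pics/wrist1.png

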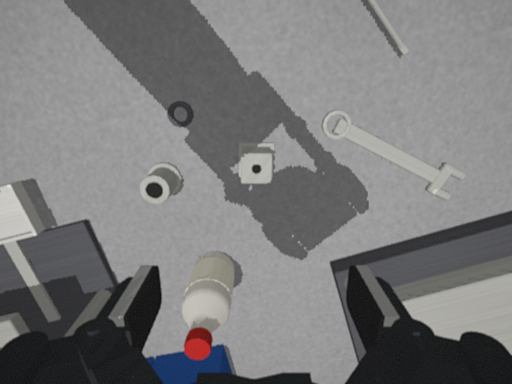

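The wrist view shows the block at (256,167), the bush at (157,188) and the bottle at (210,300) clear of the approach. Block height is 45 mm, as expected. Going down onto the block.

```bash

python3 -m handwheel '[{"dx":-0.4,"dy":0.35,"dz":-4.6,"roll":0},{"dx":0,"dy":0,"dz":-4.6,"roll":0},{"dx":0,"dy":0,"dz":-4.6,"roll":0},{"dx":0,"dy":0,"dz":-4.2,"roll":0},{"dx":0,"dy":0,"dz":0,"roll":0}]' 0
python3 -m handwheel '[{"dx":0,"dy":0,"dz":-1.5,"roll":0},{"dx":0,"dy":0,"dz":-1.5,"roll":0},{"dx":0,"dy":0,"dz":-0.8,"roll":0},{"dx":0,"dy":0,"dz":0,"roll":0},{"dx":0,"dy":0,"dz":0,"roll":0}]' 0
```

```text
t: 1.7
tcp_pos: [0.5508, 0.379, 0.0429]
orientation: [[-0.978, 0.206, -0.015], [0.206, 0.979, -0.008], [0.013, -0.011, -1.0]]
wrist_force: [-1.5, -1.8, -0.7]
width: 0.0856
grip_force: 0.0
t: 2.2
tcp_pos: [0.5591, 0.3822, 0.0142]
orientation: [[-0.978, 0.207, 0.001], [0.207, 0.978, 0.001], [-0.001, 0.001, -1.0]]
wrist_force: [-0.1, -0.3, -0.1]
width: 0.0855
grip_force: 0.0
```

```bash

python3 -m handwheel '[{"dx":0.4,"dy":-0.4,"dz":-0.2,"roll":0},{"dx":0,"dy":0,"dz":0,"roll":0},{"dx":0,"dy":0,"dz":0,"roll":0}]' 0
python3 -m handwheel '[{"dx":0,"dy":0,"dz":0,"roll":0},{"dx":0,"dy":0,"dz":0,"roll":0},{"dx":0,"dy":0,"dz":0,"roll":0},{"dx":0,"dy":0,"dz":0,"roll":0},{"dx":0,"dy":0,"dz":0,"roll":0}]' 1
python3 -m handwheel '[{"dx":0,"dy":0,"dz":0,"roll":0},{"dx":0,"dy":0,"dz":0,"roll":0},{"dx":0,"dy":0,"dz":0,"roll":0},{"dx":0,"dy":0,"dz":0,"roll":0},{"dx":0,"dy":0,"dz":0,"roll":0}]' 1
```

```text
t: 2.5
tcp_pos: [0.563, 0.3778, 0.0118]
orientation: [[-0.978, 0.208, 0.001], [0.208, 0.978, 0.0], [-0.001, 0.001, -1.0]]
wrist_force: [0.3, -0.9, -0.7]
width: 0.0853
grip_force: 0.0
t: 3.0
tcp_pos: [0.5626, 0.378, 0.0115]
orientation: [[-0.978, 0.207, 0.001], [0.207, 0.978, 0.0], [-0.0, 0.0, -1.0]]
wrist_force: [0.4, -0.7, 0.1]
width: 0.0312
grip_force: 60.9
t: 3.5
tcp_pos: [0.5626, 0.378, 0.0114]
orientation: [[-0.978, 0.207, 0.0], [0.207, 0.978, 0.0], [-0.0, 0.0, -1.0]]
wrist_force: [-0.3, 0.5, 1.6]
width: 0.0314
grip_force: 60.9
```

```bash

python3 -m handwheel '[{"dx":0,"dy":0,"dz":2,"roll":0},{"dx":0,"dy":0,"dz":4,"roll":0},{"dx":0,"dy":0,"dz":4,"roll":0.1},{"dx":0,"dy":-2,"dz":2,"roll":0.1},{"dx":0,"dy":-4.2,"dz":0,"roll":0.057}]' 1
python3 -m handwheel '[{"dx":0,"dy":-4.2,"dz":0,"roll":0},{"dx":0,"dy":-4.2,"dz":0,"roll":0},{"dx":0,"dy":-4.2,"dz":0,"roll":0},{"dx":0,"dy":-4.2,"dz":0,"roll":0},{"dx":0,"dy":-4.2,"dz":0,"roll":0}]' 1
python3 -m handwheel '[{"dx":0,"dy":-4.2,"dz":0,"roll":0},{"dx":0.1,"dy":-4.2,"dz":0,"roll":0},{"dx":0.1,"dy":-4.2,"dz":0,"roll":0},{"dx":0,"dy":0,"dz":0,"roll":0},{"dx":0,"dy":0,"dz":0,"roll":0}]' 1
python3 -m handwheel '[{"dx":0,"dy":0,"dz":0,"roll":0},{"dx":0,"dy":0,"dz":0,"roll":0}]' 1
```

```text
t: 4.0
tcp_pos: [0.5651, 0.3193, 0.1357]
orientation: [[-0.998, -0.055, 0.008], [-0.055, 0.998, 0.005], [-0.009, 0.005, -1.0]]
wrist_force: [0.9, -0.5, -2.4]
width: 0.0314
grip_force: 60.6
t: 4.5
tcp_pos: [0.5608, 0.1041, 0.13]
orientation: [[-0.999, -0.048, -0.003], [-0.048, 0.999, -0.0], [0.003, -0.0, -1.0]]
wrist_force: [0.4, -0.1, -2.5]
width: 0.0312
grip_force: 60.5
t: 5.0
tcp_pos: [0.5633, -0.0209, 0.1303]
orientation: [[-0.999, -0.045, -0.002], [-0.045, 0.999, 0.001], [0.002, 0.001, -1.0]]
wrist_force: [0.7, 0.7, -2.2]
width: 0.031
grip_force: 60.7
t: 5.2
tcp_pos: [0.5639, -0.0187, 0.1308]
orientation: [[-0.999, -0.05, -0.001], [-0.05, 0.999, 0.0], [0.001, 0.001, -1.0]]
wrist_force: [-0.4, 0.9, -2.7]
width: 0.0313
grip_force: 60.7
```

```bash

python3 -m handwheel '[{"dx":0.1,"dy":-0.5,"dz":-3,"roll":0},{"dx":0,"dy":0,"dz":-3,"roll":0},{"dx":0,"dy":0,"dz":-2,"roll":0},{"dx":0,"dy":0,"dz":0,"roll":0},{"dx":0,"dy":0,"dz":0,"roll":0}]' 1
python3 -m handwheel '[{"dx":0,"dy":0,"dz":-0.5,"roll":0},{"dx":0,"dy":0,"dz":-0.5,"roll":0},{"dx":0,"dy":0,"dz":-0.3,"roll":0},{"dx":0,"dy":0,"dz":0,"roll":0},{"dx":0,"dy":0,"dz":0,"roll":0}]' 1
```

```text
t: 5.7
tcp_pos: [0.5653, -0.0241, 0.0512]
orientation: [[-0.999, -0.05, -0.001], [-0.05, 0.999, 0.0], [0.001, 0.0, -1.0]]
wrist_force: [1.3, -1.0, -2.8]
width: 0.0312
grip_force: 60.6
t: 6.2
tcp_pos: [0.5655, -0.0252, 0.0384]
orientation: [[-0.999, -0.048, 0.0], [-0.048, 0.999, 0.0], [-0.0, -0.0, -1.0]]
wrist_force: [-0.1, 0.5, -1.9]
width: 0.0313
grip_force: 60.6
```

```bash

python3 -m handwheel '[{"dx":0,"dy":0,"dz":-0.1,"roll":0},{"dx":0,"dy":0,"dz":0,"roll":0}]' 1
python3 -m handwheel '[{"dx":0,"dy":0,"dz":0,"roll":0},{"dx":0,"dy":0,"dz":0,"roll":0},{"dx":0,"dy":0,"dz":0,"roll":0},{"dx":0,"dy":0,"dz":0,"roll":0},{"dx":0,"dy":0,"dz":0,"roll":0}]' 0
python3 -m handwheel '[{"dx":0,"dy":0,"dz":3,"roll":0},{"dx":0,"dy":0,"dz":4.5,"roll":0},{"dx":0,"dy":4.5,"dz":2,"roll":0},{"dx":0,"dy":4.5,"dz":0,"roll":0},{"dx":0,"dy":4.5,"dz":0,"roll":0}]' 0
python3 -m handwheel '[{"dx":0,"dy":4.5,"dz":0,"roll":0},{"dx":0,"dy":4.5,"dz":0,"roll":0},{"dx":0,"dy":4.5,"dz":0,"roll":0},{"dx":-0.2,"dy":2,"dz":0,"roll":0},{"dx":0,"dy":0,"dz":0,"roll":0}]' 0
python3 - <<'E'
from m import *
for n in ('wrist','top'):
    c=snap(n,n+'2.png'); P=world(c); print(n);[print(*b) for b in blob(P,.4,.63,.13,.5,.037,.055)]
    [print(*b) for b in blob(P,.5,.62,-.13,.13,.06,.085)]
print(bot.get_state()['tcp_pos'])
E
```

```text
t: 6.4
tcp_pos: [0.5656, -0.0252, 0.0374]
orientation: [[-0.999, -0.048, 0.0], [-0.048, 0.999, -0.0], [-0.0, -0.0, -1.0]]
wrist_force: [0.3, 0.0, -3.5]
width: 0.0315
grip_force: 60.9
t: 6.9
tcp_pos: [0.5656, -0.0252, 0.0375]
orientation: [[-0.999, -0.048, 0.0], [-0.048, 0.999, -0.0], [-0.0, -0.0, -1.0]]
wrist_force: [-0.4, -0.9, -0.4]
width: 0.0853
grip_force: 0.0
t: 7.4
tcp_pos: [0.5666, 0.111, 0.1341]
orientation: [[-0.999, -0.047, 0.004], [-0.047, 0.999, 0.0], [-0.004, 0.0, -1.0]]
wrist_force: [0.6, 0.7, -1.4]
width: 0.0851
grip_force: 0.0
t: 7.9
tcp_pos: [0.5629, 0.2681, 0.1323]
orientation: [[-0.999, -0.052, 0.0], [-0.052, 0.999, 0.001], [-0.0, 0.001, -1.0]]
wrist_force: [-0.1, -0.0, -0.6]
width: 0.0857
grip_force: 0.0
wrist
[253, 204] 1382 [0.5634, 0.2682] zmed 0.0453 rect [563.2, 268.3] [31.0, 31.1] 26.4
top
[159, 198] 70 [0.5638, 0.2625] zmed 0.0439 rect [566.7, 260.5] [31.2, 16.0] 24.4
[273, 191] 173 [0.5674, -0.0251] zmed 0.0699 rect [567.1, -25.5] [32.4, 31.8] 3.3
[0.5630418  0.26493719 0.13199858]
```

```bash

python3 -m handwheel '[{"dx":0,"dy":0.2,"dz":-4,"roll":0},{"dx":0,"dy":0,"dz":-3,"roll":0},{"dx":0,"dy":0,"dz":-2.5,"roll":0},{"dx":0,"dy":0,"dz":0,"roll":0},{"dx":0,"dy":0,"dz":0,"roll":0}]' 0
python3 -m handwheel '[{"dx":0,"dy":0,"dz":-1.5,"roll":0},{"dx":0,"dy":0,"dz":-1,"roll":0},{"dx":0,"dy":0,"dz":0,"roll":0},{"dx":0,"dy":0,"dz":0,"roll":0}]' 0
```

```text
t: 8.5
tcp_pos: [0.5634, 0.2655, 0.0371]
orientation: [[-0.999, -0.047, -0.001], [-0.047, 0.999, -0.001], [0.001, -0.001, -1.0]]
wrist_force: [-0.3, -1.0, -0.0]
width: 0.0855
grip_force: 0.0
t: 8.9
tcp_pos: [0.5632, 0.2668, 0.0121]
orientation: [[-0.999, -0.048, -0.0], [-0.048, 0.999, -0.0], [0.0, -0.0, -1.0]]
wrist_force: [1.2, 0.5, 0.1]
width: 0.0855
grip_force: 0.0
```

```bash

python3 -m handwheel '[{"dx":0,"dy":0.15,"dz":0,"roll":0},{"dx":0,"dy":0,"dz":0,"roll":0}]' 0
python3 -m handwheel '[{"dx":0,"dy":0,"dz":0,"roll":0},{"dx":0,"dy":0,"dz":0,"roll":0},{"dx":0,"dy":0,"dz":0,"roll":0},{"dx":0,"dy":0,"dz":0,"roll":0},{"dx":0,"dy":0,"dz":0,"roll":0}]' 1
python3 -m handwheel '[{"dx":0,"dy":0,"dz":0,"roll":0},{"dx":0,"dy":0,"dz":2,"roll":0},{"dx":0,"dy":0,"dz":4,"roll":0},{"dx":0,"dy":-1,"dz":4,"roll":0},{"dx":0,"dy":-4,"dz":0,"roll":0}]' 1
python3 -m handwheel '[{"dx":0,"dy":-4,"dz":0,"roll":0},{"dx":-0.1,"dy":-4,"dz":0,"roll":0},{"dx":-0.2,"dy":-3.2,"dz":0,"roll":0},{"dx":0,"dy":-2,"dz":0,"roll":0},{"dx":0,"dy":0,"dz":0,"roll":0}]' 1
python3 -m handwheel '[{"dx":0,"dy":0,"dz":0,"roll":0},{"dx":0,"dy":0,"dz":0,"roll":0},{"dx":0,"dy":0,"dz":0,"roll":0}]' 1
```

```text
t: 9.1
tcp_pos: [0.5639, 0.2689, 0.0129]
orientation: [[-0.999, -0.048, 0.001], [-0.048, 0.999, 0.001], [-0.001, 0.0, -1.0]]
wrist_force: [-0.5, 0.1, -0.4]
width: 0.0855
grip_force: 0.0
t: 9.6
tcp_pos: [0.5638, 0.2685, 0.0126]
orientation: [[-0.999, -0.048, 0.001], [-0.048, 0.999, 0.0], [-0.001, 0.0, -1.0]]
wrist_force: [1.1, -0.2, 0.9]
width: 0.0307
grip_force: 59.5
t: 10.1
tcp_pos: [0.5687, 0.2226, 0.1188]
orientation: [[-0.999, -0.052, 0.013], [-0.052, 0.999, 0.006], [-0.014, 0.005, -1.0]]
wrist_force: [1.9, -0.5, -2.2]
width: 0.0308
grip_force: 59.8
t: 10.6
tcp_pos: [0.5591, 0.0837, 0.1112]
orientation: [[-0.999, -0.045, -0.003], [-0.045, 0.999, -0.001], [0.003, -0.001, -1.0]]
wrist_force: [0.1, 0.6, -2.7]
width: 0.0309
grip_force: 60.0
t: 10.9
tcp_pos: [0.5602, 0.0875, 0.112]
orientation: [[-0.999, -0.05, -0.0], [-0.05, 0.999, 0.0], [0.0, 0.0, -1.0]]
wrist_force: [0.3, 0.3, -3.2]
width: 0.0307
grip_force: 60.0
```

TCP was 12.6 mm above the part's underside, so the release height is about 0.0386.

```bash

python3 -m handwheel '[{"dx":0,"dy":-0.15,"dz":-3,"roll":0},{"dx":0,"dy":0,"dz":-3,"roll":0},{"dx":0,"dy":0,"dz":-0.4,"roll":0},{"dx":0,"dy":0,"dz":0,"roll":0},{"dx":0,"dy":0,"dz":0,"roll":0}]' 1
python3 -m handwheel '[{"dx":0,"dy":0,"dz":-0.5,"roll":0},{"dx":0,"dy":0,"dz":-0.4,"roll":0},{"dx":0,"dy":0,"dz":0,"roll":0},{"dx":0,"dy":0,"dz":0,"roll":0}]' 1
```

```text
t: 11.4
tcp_pos: [0.5616, 0.0855, 0.0494]
orientation: [[-0.999, -0.049, 0.002], [-0.049, 0.999, 0.0], [-0.002, 0.0, -1.0]]
wrist_force: [-0.4, 0.8, -3.5]
width: 0.0307
grip_force: 59.9
t: 11.8
tcp_pos: [0.5604, 0.0848, 0.0394]
orientation: [[-0.999, -0.048, 0.0], [-0.048, 0.999, -0.0], [-0.0, -0.0, -1.0]]
wrist_force: [-0.8, 0.3, -3.0]
width: 0.0304
grip_force: 59.9
```

```bash

python3 -m handwheel '[{"dx":0,"dy":0,"dz":-0.1,"roll":0},{"dx":0,"dy":0,"dz":0,"roll":0}]' 1
python3 -m handwheel '[{"dx":0,"dy":0,"dz":0,"roll":0},{"dx":0,"dy":0,"dz":0,"roll":0},{"dx":0,"dy":0,"dz":0,"roll":0},{"dx":0,"dy":0,"dz":0,"roll":0},{"dx":0,"dy":0,"dz":0,"roll":0}]' 0
python3 -m handwheel '[{"dx":0,"dy":0,"dz":3,"roll":0},{"dx":0,"dy":0,"dz":4.5,"roll":0},{"dx":0,"dy":0,"dz":3.5,"roll":0},{"dx":-3.6,"dy":-2.8,"dz":0,"roll":0},{"dx":-3.6,"dy":-2.8,"dz":0,"roll":0}]' 0
python3 -m handwheel '[{"dx":-3.5,"dy":-2.9,"dz":0,"roll":0},{"dx":0,"dy":0,"dz":0,"roll":0},{"dx":0,"dy":0,"dz":0,"roll":0},{"dx":0,"dy":0,"dz":0,"roll":0}]' 0
python3 - <<'E'
from m import *
for n in ('wrist','top'):
    c=snap(n,n+'3.png'); P=world(c); print(n);
    [print(*b) for b in blob(P,.5,.62,-.13,.13,.06,.085)]
    [print(*b) for b in blob(P,.4,.5,-.04,.04,.06,.085)]
    [print(*b) for b in blob(P,.4,.62,.13,.5,.037,.055)]
print(bot.get_state()['tcp_pos'])
E
```

```text
t: 12.0
tcp_pos: [0.5608, 0.0849, 0.0386]
orientation: [[-0.999, -0.048, 0.001], [-0.048, 0.999, 0.0], [-0.001, -0.0, -1.0]]
wrist_force: [0.5, 0.4, -1.9]
width: 0.0306
grip_force: 60.3
t: 12.5
tcp_pos: [0.5606, 0.0849, 0.0384]
orientation: [[-0.999, -0.048, 0.0], [-0.048, 0.999, 0.0], [-0.0, 0.0, -1.0]]
wrist_force: [0.7, 0.2, 0.5]
width: 0.085
grip_force: 0.0
t: 13.0
tcp_pos: [0.49, 0.0287, 0.1505]
orientation: [[-0.999, -0.05, 0.005], [-0.05, 0.999, -0.0], [-0.005, -0.001, -1.0]]
wrist_force: [-0.4, -0.9, 0.1]
width: 0.085
grip_force: 0.0
t: 13.4
tcp_pos: [0.455, 0.0001, 0.149]
orientation: [[-0.999, -0.048, 0.002], [-0.048, 0.999, 0.0], [-0.002, -0.0, -1.0]]
wrist_force: [0.8, -0.3, 0.7]
width: 0.0854
grip_force: 0.0
wrist
[217, 329] 1525 [0.567, -0.0249] zmed 0.0708 rect [566.9, -24.7] [33.9, 32.1] 3.2
[343, 330] 898 [0.5604, 0.0829] zmed 0.0710 rect [562.6, 80.8] [32.4, 22.4] 26.6
[251, 207] 641 [0.4526, -0.0016] zmed 0.0794 rect [452.6, -1.5] [17.4, 17.0] 77.5
top
[226, 194] 55 [0.5618, 0.0898] zmed 0.0714 rect [563.7, 91.7] [13.5, 30.0] 67.7
[4.54960182e-01 3.59752306e-04 1.48749222e-01]
```

View pics/wrist3.png

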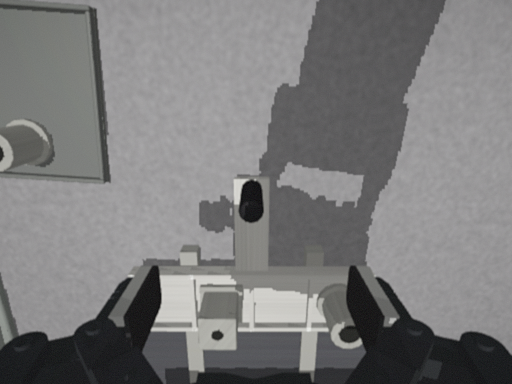

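View pics/top3.png

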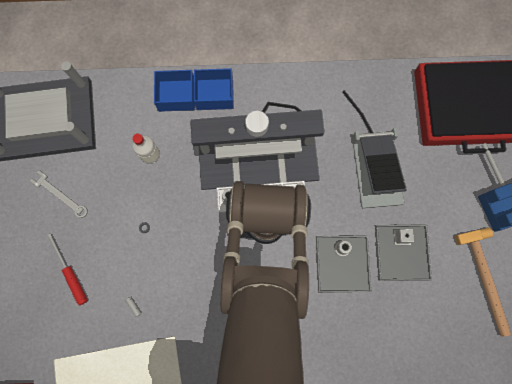

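Both parts stand in their pockets: the block at (217,318) and the bush at (343,320). Both tops are at 71 mm, which is 26 + 45. The knob is at (251,205), with its top at 79 mm. Gripping the knob now.

```bash

python3 -m handwheel '[{"dx":-0.2,"dy":-0.15,"dz":-3.5,"roll":0},{"dx":0,"dy":0,"dz":-3.5,"roll":0},{"dx":0,"dy":0,"dz":-2.4,"roll":0},{"dx":0,"dy":0,"dz":-1,"roll":0},{"dx":0,"dy":0,"dz":0,"roll":0}]' 0
python3 -m handwheel '[{"dx":0,"dy":0,"dz":0,"roll":0},{"dx":0,"dy":0,"dz":0,"roll":0},{"dx":0,"dy":0,"dz":0,"roll":0},{"dx":0,"dy":0,"dz":0,"roll":0},{"dx":0,"dy":0,"dz":0,"roll":0}]' 0
```

```text
t: 14.0
tcp_pos: [0.4508, -0.0011, 0.0429]
orientation: [[-0.999, -0.049, -0.003], [-0.049, 0.999, 0.0], [0.003, 0.0, -1.0]]
wrist_force: [-0.1, -0.7, 0.2]
width: 0.0858
grip_force: 0.0
t: 14.5
tcp_pos: [0.4519, -0.0017, 0.0449]
orientation: [[-0.999, -0.048, 0.001], [-0.048, 0.999, -0.0], [-0.001, -0.0, -1.0]]
wrist_force: [0.2, -0.2, -0.3]
width: 0.0854
grip_force: 0.0
```

```bash

python3 -m handwheel '[{"dx":0,"dy":0,"dz":0,"roll":0},{"dx":0,"dy":0,"dz":0,"roll":0},{"dx":0,"dy":0,"dz":0,"roll":0},{"dx":0,"dy":0,"dz":0,"roll":0},{"dx":0,"dy":0,"dz":0,"roll":0}]' 1
python3 -m handwheel '[{"dx":0.7,"dy":0.03,"dz":0,"roll":0},{"dx":1.1,"dy":0.05,"dz":0,"roll":0},{"dx":1.1,"dy":0.05,"dz":0,"roll":0},{"dx":1.1,"dy":0.05,"dz":0,"roll":0},{"dx":1.1,"dy":0.06,"dz":0,"roll":0}]' 1
python3 -m handwheel '[{"dx":1.1,"dy":0.05,"dz":0,"roll":0},{"dx":1.1,"dy":0.05,"dz":0,"roll":0},{"dx":1.1,"dy":0.05,"dz":0,"roll":0},{"dx":1.1,"dy":0.06,"dz":0,"roll":0},{"dx":0.8,"dy":0.04,"dz":0,"roll":0}]' 1
python3 -m handwheel '[{"dx":0.5,"dy":0.02,"dz":0,"roll":0},{"dx":0.4,"dy":0.02,"dz":0,"roll":0},{"dx":0,"dy":0,"dz":0,"roll":0},{"dx":0,"dy":0,"dz":0,"roll":0}]' 1
```

```text
t: 15.0
tcp_pos: [0.4514, -0.002, 0.0444]
orientation: [[-0.999, -0.049, -0.0], [-0.049, 0.999, -0.001], [0.0, -0.001, -1.0]]
wrist_force: [0.3, -0.5, -1.0]
width: 0.0168
grip_force: 58.4
t: 15.5
tcp_pos: [0.5031, 0.0004, 0.0444]
orientation: [[-0.999, -0.049, -0.001], [-0.049, 0.999, -0.001], [0.001, -0.001, -1.0]]
wrist_force: [-2.4, -4.4, 4.8]
width: 0.0167
grip_force: 58.7
t: 16.0
tcp_pos: [0.5558, 0.0028, 0.0444]
orientation: [[-0.999, -0.048, 0.001], [-0.048, 0.999, -0.001], [-0.001, -0.001, -1.0]]
wrist_force: [-1.6, -4.3, 6.0]
width: 0.0166
grip_force: 58.5
t: 16.4
tcp_pos: [0.5649, 0.0033, 0.0444]
orientation: [[-0.999, -0.048, 0.003], [-0.048, 0.999, -0.001], [-0.003, -0.001, -1.0]]
wrist_force: [1.2, -5.0, 0.6]
width: 0.0164
grip_force: 58.5
```

```bash

python3 -m handwheel '[{"dx":0.3,"dy":0.02,"dz":0,"roll":0},{"dx":0,"dy":0,"dz":0,"roll":0},{"dx":0,"dy":0,"dz":0,"roll":0}]' 1
python3 -m handwheel '[{"dx":0.2,"dy":0.01,"dz":0,"roll":0},{"dx":0,"dy":0,"dz":0,"roll":0},{"dx":0,"dy":0,"dz":0,"roll":0}]' 1
python3 -m handwheel '[{"dx":0.2,"dy":0.01,"dz":0,"roll":0},{"dx":0,"dy":0,"dz":0,"roll":0},{"dx":0,"dy":0,"dz":0,"roll":0}]' 1
```

```text
t: 16.7
tcp_pos: [0.5667, 0.0034, 0.0444]
orientation: [[-0.999, -0.048, 0.001], [-0.048, 0.999, -0.001], [-0.001, -0.001, -1.0]]
wrist_force: [-0.9, -5.6, 2.9]
width: 0.0166
grip_force: 58.8
t: 17.0
tcp_pos: [0.5668, 0.0034, 0.0444]
orientation: [[-0.999, -0.049, -0.003], [-0.049, 0.999, -0.001], [0.004, -0.001, -1.0]]
wrist_force: [-4.9, -5.6, 7.5]
width: 0.0166
grip_force: 59.2
t: 17.3
tcp_pos: [0.5667, 0.0034, 0.0444]
orientation: [[-0.999, -0.049, -0.008], [-0.049, 0.999, -0.001], [0.008, -0.001, -1.0]]
wrist_force: [-8.9, -7.1, 11.7]
width: 0.0168
grip_force: 59.7
```

The carrier stopped after 115.5 mm with the push force rising, so it's on the home stop. I'll let go and locate the pedal pad.

```bash

python3 -m handwheel '[{"dx":-0.35,"dy":-0.02,"dz":0,"roll":0},{"dx":0,"dy":0,"dz":0,"roll":0}]' 1
python3 -m handwheel '[{"dx":0,"dy":0,"dz":0,"roll":0},{"dx":0,"dy":0,"dz":0,"roll":0},{"dx":0,"dy":0,"dz":0,"roll":0},{"dx":0,"dy":0,"dz":0,"roll":0},{"dx":0,"dy":0,"dz":0,"roll":0}]' 0
python3 -m handwheel '[{"dx":0,"dy":0,"dz":3,"roll":0},{"dx":0,"dy":0,"dz":4.5,"roll":0},{"dx":-1,"dy":0,"dz":4.5,"roll":0},{"dx":-1,"dy":-3,"dz":3,"roll":0},{"dx":0,"dy":-4.8,"dz":0,"roll":0}]' 0
python3 -m handwheel '[{"dx":0,"dy":-4.8,"dz":0,"roll":0},{"dx":0,"dy":-4.8,"dz":0,"roll":0},{"dx":0,"dy":-4.8,"dz":0,"roll":0},{"dx":0,"dy":0,"dz":0,"roll":0},{"dx":0,"dy":0,"dz":0,"roll":0}]' 1
python3 - <<'E'
from m import *
for n,p in (('top',1),('scene',1),('wrist',1)):
    c=snap(n,n+'4.png'); P=world(c); print(n)
    m=(P[...,0]>.5)&(P[...,0]<.62)&(P[...,1]>-.37)&(P[...,1]<-.24)&(P[...,2]>.055)&(P[...,2]<.1)
    Q=P[m]
    if len(Q)<50: print(len(Q)); continue
    A=np.c_[Q[:,:2],np.ones(len(Q))]
    for _ in range(4):
        s=np.linalg.lstsq(A,Q[:,2],rcond=None)[0]; k=abs(A@s-Q[:,2])<.004; 
        A,Q=A[k],Q[k]
    print('plane',s.round(3),len(Q),'min',Q.min(0).round(4),'max',Q.max(0).round(4))
    for xx in (.53,.55,.57,.59): 
        k=abs(Q[:,0]-xx)<.005; 
        if k.any(): print(xx,Q[k,1].min().round(4),Q[k,1].max().round(4),np.median(Q[k,2]).round(4))
    [print(*b) for b in blob(P,.6,.75,-.13,.13,.06,.085)]
    [print(*b) for b in blob(P,.52,.62,-.04,.04,.065,.085)]
print(bot.get_state()['tcp_pos'])
E
```

```text
t: 17.5
tcp_pos: [0.5667, 0.0034, 0.0444]
orientation: [[-0.999, -0.048, 0.001], [-0.048, 0.999, -0.001], [-0.0, -0.001, -1.0]]
wrist_force: [-0.8, -5.4, 3.4]
width: 0.0163
grip_force: 58.7
t: 18.0
tcp_pos: [0.5669, 0.0042, 0.0441]
orientation: [[-0.999, -0.048, -0.0], [-0.048, 0.999, 0.0], [0.0, 0.0, -1.0]]
wrist_force: [0.3, 0.6, -0.0]
width: 0.0854
grip_force: 0.0
t: 18.5
tcp_pos: [0.5501, -0.0732, 0.2003]
orientation: [[-0.999, -0.053, 0.011], [-0.053, 0.999, -0.001], [-0.011, -0.002, -1.0]]
wrist_force: [0.5, -0.6, -0.4]
width: 0.0854
grip_force: 0.0
t: 19.0
tcp_pos: [0.5466, -0.2189, 0.194]
orientation: [[-0.999, -0.045, -0.0], [-0.045, 0.999, 0.001], [0.0, 0.001, -1.0]]
wrist_force: [-0.6, 0.7, -0.1]
width: 0.0125
grip_force: 0.0
top
plane [-0.218  0.167  0.263] 68 min [ 0.5577 -0.3508  0.0744] max [ 0.5827 -0.321   0.0863]
0.57 -0.349 -0.321 0.0826
[310, 138] 15 [0.7019, -0.1236] zmed 0.0697 rect [701.3, -123.1] [12.3, 3.6] 64.5
[261, 190] 47 [0.5682, 0.0036] zmed 0.0784 rect [568.3, 3.6] [14.8, 16.5] 88.9
scene
plane [-0.268 -0.035  0.225] 645 min [ 0.551  -0.3461  0.0659] max [ 0.6199 -0.2614  0.0877]
0.55 -0.319 -0.2669 0.0835
0.57 -0.3461 -0.2652 0.0832
0.59 -0.3444 -0.2636 0.0774
[175, 233] 77 [0.7117, -0.1223] zmed 0.0727 rect [713.6, -119.8] [9.3, 20.4] 53.4
[225, 237] 149 [0.6867, -0.0184] zmed 0.0705 rect [688.2, -18.2] [22.9, 34.5] 10.3
[276, 245] 116 [0.6809, 0.0909] zmed 0.0705 rect [682.8, 92.8] [18.1, 31.1] 14.0
[254, 199] 47 [0.568, 0.0048] zmed 0.0798 rect [568.5, 5.0] [15.3, 16.1] 16.4
wrist
plane [-0.241 -0.024  0.212] 5739 min [ 0.5509 -0.3497  0.0655] max [ 0.62   -0.2646  0.0866]
0.55 -0.3348 -0.2669 0.0823
0.57 -0.3488 -0.2661 0.0833
0.59 -0.3449 -0.2646 0.0782
[443, 316] 455 [0.6733, -0.0207] zmed 0.0688 rect [672.0, -20.6] [15.0, 32.7] 7.5
[500, 226] 470 [0.5682, 0.0011] zmed 0.0771 rect [568.3, 0.9] [18.1, 14.1] 3.3
[ 0.54672937 -0.2165922   0.19393242]
```

View pics/wrist4.png

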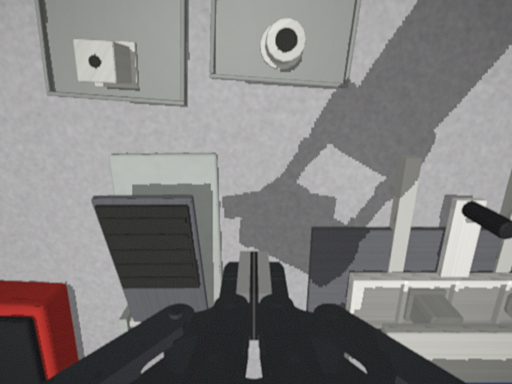

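View pics/scene4.png

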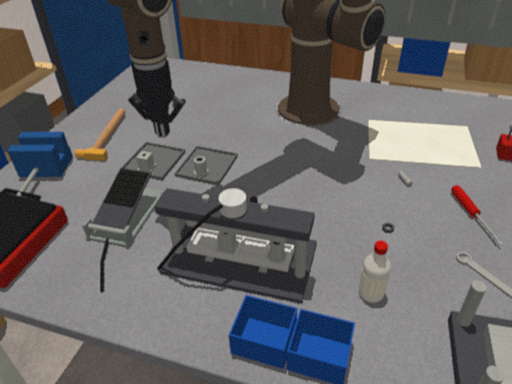

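The wrist view shows the pedal plate at (95–215, 195–320) and the carrier knob at (490,218). The scene view shows both parts upright under the ram at (225,237) and (276,245). The plate's near edge is at x = 0.551, so the pad is at about (0.590, -0.305) with z about 0.078 (76 stated).

```bash

python3 -m handwheel '[{"dx":2.2,"dy":-4.4,"dz":0,"roll":0},{"dx":2.1,"dy":-4.4,"dz":0,"roll":0},{"dx":0,"dy":0,"dz":-4,"roll":0},{"dx":0,"dy":0,"dz":-4,"roll":0},{"dx":0,"dy":0,"dz":-1.8,"roll":0}]' 1
python3 -m handwheel '[{"dx":0,"dy":0,"dz":0,"roll":0},{"dx":0,"dy":0,"dz":0,"roll":0},{"dx":0,"dy":0,"dz":0,"roll":0},{"dx":0,"dy":0,"dz":0,"roll":0}]' 1
```

```text
t: 19.65
tcp_pos: [0.5876, -0.3029, 0.0918]
orientation: [[-0.999, -0.05, -0.007], [-0.05, 0.999, 0.004], [0.006, 0.005, -1.0]]
wrist_force: [0.1, 0.9, -0.7]
width: -0.0001
grip_force: 0.0
t: 20.05
tcp_pos: [0.5917, -0.3068, 0.0991]
orientation: [[-0.999, -0.049, 0.004], [-0.049, 0.999, -0.002], [-0.004, -0.003, -1.0]]
wrist_force: [0.1, -0.6, -0.1]
width: 0.0
grip_force: 0.0
```

```bash

python3 -m handwheel '[{"dx":0,"dy":0,"dz":-1.5,"roll":0},{"dx":0,"dy":0,"dz":-1.2,"roll":0},{"dx":0,"dy":0,"dz":-1,"roll":0},{"dx":0,"dy":0,"dz":-0.8,"roll":0},{"dx":0,"dy":0,"dz":0,"roll":0}]' 1
python3 -m handwheel '[{"dx":0,"dy":0,"dz":-0.4,"roll":0},{"dx":0,"dy":0,"dz":-0.4,"roll":0},{"dx":0,"dy":0,"dz":0,"roll":0},{"dx":0,"dy":0,"dz":0,"roll":0}]' 1
```

```text
t: 20.55
tcp_pos: [0.5883, -0.3066, 0.0501]
orientation: [[-0.999, -0.048, -0.004], [-0.048, 0.999, 0.0], [0.004, 0.0, -1.0]]
wrist_force: [-3.6, -1.1, 9.2]
width: -0.0001
grip_force: 4.0
t: 20.95
tcp_pos: [0.5881, -0.3067, 0.0439]
orientation: [[-0.999, -0.049, -0.004], [-0.049, 0.999, 0.0], [0.004, 0.0, -1.0]]
wrist_force: [-6.0, -0.8, 10.8]
width: -0.0002
grip_force: 5.5
```

```bash

python3 -m handwheel '[{"dx":0,"dy":0,"dz":-0.15,"roll":0},{"dx":0,"dy":0,"dz":0,"roll":0},{"dx":0,"dy":0,"dz":0,"roll":0}]' 1
python3 -m handwheel '[{"dx":0,"dy":0,"dz":-0.15,"roll":0},{"dx":0,"dy":0,"dz":0,"roll":0},{"dx":0,"dy":0,"dz":0,"roll":0}]' 1
```

```text
t: 21.25
tcp_pos: [0.5881, -0.3067, 0.0437]
orientation: [[-0.999, -0.049, -0.004], [-0.049, 0.999, 0.0], [0.004, 0.0, -1.0]]
wrist_force: [-7.7, 0.9, 16.7]
width: 0.0003
grip_force: 8.3
t: 21.55
tcp_pos: [0.5882, -0.3068, 0.0435]
orientation: [[-0.999, -0.049, -0.005], [-0.049, 0.999, 0.0], [0.005, 0.001, -1.0]]
wrist_force: [-9.8, 2.9, 22.5]
width: -0.0
grip_force: 11.2
```

It's on the stop: the tip no longer moves and the force has risen to 22 N. Holding about 2 s in total, then releasing.

```bash

Z='x'
python3 -m handwheel '[{"dx":0,"dy":0,"dz":0,"roll":0},{"dx":0,"dy":0,"dz":0,"roll":0},{"dx":0,"dy":0,"dz":0,"roll":0},{"dx":0,"dy":0,"dz":0,"roll":0},{"dx":0,"dy":0,"dz":0,"roll":0}]' 1
python3 -m handwheel '[{"dx":0,"dy":0,"dz":0,"roll":0},{"dx":0,"dy":0,"dz":0,"roll":0},{"dx":0,"dy":0,"dz":0,"roll":0},{"dx":0,"dy":0,"dz":0,"roll":0},{"dx":0,"dy":0,"dz":0,"roll":0}]' 1
python3 -m handwheel '[{"dx":0,"dy":0,"dz":0,"roll":0},{"dx":0,"dy":0,"dz":0,"roll":0},{"dx":0,"dy":0,"dz":0,"roll":0},{"dx":0,"dy":0,"dz":0,"roll":0}]' 1
python3 -m handwheel '[{"dx":0,"dy":0,"dz":1,"roll":0},{"dx":0,"dy":0,"dz":1.5,"roll":0},{"dx":0,"dy":0,"dz":2,"roll":0},{"dx":0,"dy":0,"dz":3,"roll":0},{"dx":0,"dy":0,"dz":4,"roll":0}]' 1
python3 -m handwheel '[{"dx":0,"dy":0,"dz":3,"roll":0},{"dx":0,"dy":0,"dz":1,"roll":0},{"dx":0,"dy":0,"dz":0,"roll":0},{"dx":0,"dy":0,"dz":0,"roll":0}]' 0
python3 - <<'E'
from m import *
c=snap('scene','scene5.png'); P=world(c)
for b in blob(P,.6,.75,-.13,.13,.06,.085)+blob(P,.52,.62,-.04,.04,.065,.085)+blob(P,.5,.62,-.37,-.24,.06,.1): print(*b)
print(P[185,125])
E
```

```text
t: 22.05
tcp_pos: [0.5882, -0.3068, 0.0435]
orientation: [[-0.999, -0.049, -0.005], [-0.049, 0.999, 0.0], [0.005, 0.001, -1.0]]
wrist_force: [-9.1, 1.6, 21.8]
width: -0.0003
grip_force: 11.1
t: 22.55
tcp_pos: [0.5882, -0.3068, 0.0436]
orientation: [[-0.999, -0.049, -0.005], [-0.049, 0.999, 0.0], [0.005, 0.001, -1.0]]
wrist_force: [-9.8, 2.4, 22.1]
width: -0.0001
grip_force: 11.1
t: 22.95
tcp_pos: [0.5882, -0.3067, 0.0435]
orientation: [[-0.999, -0.049, -0.005], [-0.049, 0.999, 0.0], [0.005, 0.001, -1.0]]
wrist_force: [-9.4, 1.7, 22.3]
width: -0.0001
grip_force: 11.1
t: 23.45
tcp_pos: [0.5875, -0.3047, 0.1523]
orientation: [[-0.999, -0.048, -0.006], [-0.048, 0.999, 0.004], [0.006, 0.004, -1.0]]
wrist_force: [0.5, 0.2, -0.1]
width: -0.0002
grip_force: 0.0
t: 23.85
tcp_pos: [0.5887, -0.3054, 0.1928]
orientation: [[-0.999, -0.048, -0.003], [-0.048, 0.999, 0.002], [0.003, 0.002, -1.0]]
wrist_force: [-0.3, -0.2, -0.5]
width: 0.0582
grip_force: 0.0
[175, 233] 79 [0.7122, -0.1225] zmed 0.0728 rect [714.2, -120.8] [9.0, 21.4] 48.6
[225, 236] 142 [0.686, -0.0185] zmed 0.0705 rect [687.2, -18.5] [25.7, 32.5] 5.8
[276, 245] 118 [0.6808, 0.0909] zmed 0.0703 rect [682.8, 93.4] [17.7, 31.3] 18.0
[254, 199] 47 [0.5693, 0.0049] zmed 0.0801 rect [569.1, 4.9] [15.2, 16.8] 30.9
[131, 180] 753 [0.5842, -0.306] zmed 0.0775 rect [584.5, -306.1] [71.7, 85.7] 1.1
[ 0.60520903 -0.30782007  0.07431172]
```

The pedal is back up. Returning to the knob.

```bash

python3 -m handwheel '[{"dx":-2.2,"dy":4,"dz":0,"roll":0},{"dx":0,"dy":4.5,"dz":0,"roll":0},{"dx":0,"dy":4.5,"dz":0,"roll":0},{"dx":0,"dy":4.5,"dz":0,"roll":0},{"dx":0,"dy":4.5,"dz":0,"roll":0}]' 0
python3 -m handwheel '[{"dx":0,"dy":4.5,"dz":0,"roll":0},{"dx":0,"dy":4.4,"dz":0,"roll":0},{"dx":0,"dy":0,"dz":0,"roll":0},{"dx":0,"dy":0,"dz":0,"roll":0},{"dx":0,"dy":0,"dz":0,"roll":0}]' 0
python3 -m handwheel '[{"dx":0,"dy":0,"dz":-4,"roll":0},{"dx":0,"dy":0,"dz":-3,"roll":0},{"dx":0,"dy":0,"dz":0,"roll":0},{"dx":0,"dy":0,"dz":0,"roll":0},{"dx":0,"dy":0,"dz":0,"roll":0}]' 0
```

```text
t: 24.4
tcp_pos: [0.566, -0.0842, 0.1925]
orientation: [[-0.999, -0.048, -0.004], [-0.048, 0.999, 0.001], [0.004, 0.001, -1.0]]
wrist_force: [-0.2, -0.2, -0.0]
width: 0.0852
grip_force: 0.0
t: 24.9
tcp_pos: [0.5671, 0.0022, 0.1938]
orientation: [[-0.999, -0.048, -0.003], [-0.048, 0.999, -0.0], [0.003, -0.0, -1.0]]
wrist_force: [-0.1, -1.1, -0.6]
width: 0.0854
grip_force: 0.0
t: 25.4
tcp_pos: [0.5695, 0.002, 0.127]
orientation: [[-0.999, -0.047, 0.003], [-0.047, 0.999, -0.0], [-0.003, -0.0, -1.0]]
wrist_force: [0.6, -0.4, 1.1]
width: 0.0854
grip_force: 0.0
```

```bash

python3 -m handwheel '[{"dx":-0.1,"dy":0.2,"dz":-3,"roll":0},{"dx":0,"dy":0,"dz":-3,"roll":0},{"dx":0,"dy":0,"dz":-2,"roll":0},{"dx":0,"dy":0,"dz":0,"roll":0},{"dx":0,"dy":0,"dz":0,"roll":0}]' 0
python3 -m handwheel '[{"dx":0,"dy":0,"dz":0,"roll":0},{"dx":0,"dy":0,"dz":0,"roll":0},{"dx":0,"dy":0,"dz":0,"roll":0},{"dx":0,"dy":0,"dz":0,"roll":0},{"dx":0,"dy":0,"dz":0,"roll":0}]' 1
python3 -m handwheel '[{"dx":-0.7,"dy":-0.03,"dz":0,"roll":0},{"dx":-1.1,"dy":-0.05,"dz":0,"roll":0},{"dx":-1.1,"dy":-0.05,"dz":0,"roll":0},{"dx":-1.1,"dy":-0.05,"dz":0,"roll":0},{"dx":-1.1,"dy":-0.06,"dz":0,"roll":0}]' 1
python3 -m handwheel '[{"dx":-1.1,"dy":-0.05,"dz":0,"roll":0},{"dx":-1.1,"dy":-0.05,"dz":0,"roll":0},{"dx":-1.1,"dy":-0.05,"dz":0,"roll":0},{"dx":-1.1,"dy":-0.06,"dz":0,"roll":0},{"dx":-0.9,"dy":-0.04,"dz":0,"roll":0}]' 1
python3 -m handwheel '[{"dx":-0.7,"dy":-0.03,"dz":0,"roll":0},{"dx":-0.5,"dy":-0.02,"dz":0,"roll":0},{"dx":-0.2,"dy":-0.02,"dz":0,"roll":0},{"dx":0,"dy":0,"dz":0,"roll":0},{"dx":0,"dy":0,"dz":0,"roll":0}]' 1
python3 -m handwheel '[{"dx":-0.2,"dy":-0.01,"dz":0,"roll":0},{"dx":0,"dy":0,"dz":0,"roll":0},{"dx":0,"dy":0,"dz":0,"roll":0}]' 1
```

```text
t: 25.9
tcp_pos: [0.5683, 0.0047, 0.0468]
orientation: [[-0.999, -0.048, 0.002], [-0.048, 0.999, -0.0], [-0.002, -0.0, -1.0]]
wrist_force: [-0.4, -0.0, -0.3]
width: 0.0853
grip_force: 0.0
t: 26.4
tcp_pos: [0.5674, 0.0033, 0.0461]
orientation: [[-0.999, -0.05, 0.001], [-0.05, 0.999, -0.003], [-0.001, -0.003, -1.0]]
wrist_force: [0.0, -4.5, 1.7]
width: 0.0165
grip_force: 58.4
t: 26.9
tcp_pos: [0.5181, 0.0011, 0.0461]
orientation: [[-0.999, -0.049, 0.005], [-0.049, 0.999, -0.002], [-0.005, -0.003, -1.0]]
wrist_force: [3.7, -4.1, -2.2]
width: 0.0164
grip_force: 59.2
t: 27.4
tcp_pos: [0.4648, -0.0014, 0.0461]
orientation: [[-0.999, -0.049, 0.005], [-0.049, 0.999, -0.002], [-0.005, -0.003, -1.0]]
wrist_force: [3.2, -4.7, -2.1]
width: 0.0164
grip_force: 59.4
t: 27.9
tcp_pos: [0.4504, -0.0021, 0.046]
orientation: [[-0.999, -0.049, 0.003], [-0.049, 0.999, -0.002], [-0.003, -0.003, -1.0]]
wrist_force: [0.6, -5.8, 0.3]
width: 0.0164
grip_force: 59.6
t: 28.2
tcp_pos: [0.4488, -0.0021, 0.0461]
orientation: [[-0.999, -0.049, 0.004], [-0.049, 0.999, -0.002], [-0.004, -0.003, -1.0]]
wrist_force: [2.2, -4.8, 0.9]
width: 0.0161
grip_force: 59.6
```

```bash

python3 -m handwheel '[{"dx":0,"dy":0,"dz":0,"roll":0},{"dx":0,"dy":0,"dz":0,"roll":0},{"dx":0,"dy":0,"dz":0,"roll":0},{"dx":0,"dy":0,"dz":0,"roll":0},{"dx":0,"dy":0,"dz":0,"roll":0}]' 0
python3 -m handwheel '[{"dx":0,"dy":0,"dz":3,"roll":0},{"dx":0,"dy":0,"dz":4,"roll":0},{"dx":0,"dy":0,"dz":4,"roll":0},{"dx":2,"dy":2,"dz":0,"roll":0},{"dx":0,"dy":0,"dz":0,"roll":0}]' 0
python3 -m handwheel '[{"dx":0,"dy":0,"dz":0,"roll":0},{"dx":0,"dy":0,"dz":0,"roll":0}]' 0
python3 - <<'E'
from m import *
for n in ('wrist','scene'):
    c=snap(n,n+'6.png'); P=world(c); print(n)
    for b in blob(P,.5,.62,-.13,.13,.06,.085)+blob(P,.4,.5,-.04,.04,.06,.085)+blob(P,.35,.48,-.4,-.15,.04,.06): print(*b)
print(bot.get_state()['tcp_pos'])
E
```

```text
t: 28.7
tcp_pos: [0.4468, -0.0007, 0.0452]
orientation: [[-0.999, -0.048, -0.0], [-0.048, 0.999, 0.0], [0.0, 0.0, -1.0]]
wrist_force: [-0.0, -0.6, -0.0]
width: 0.085
grip_force: 0.0
t: 29.2
tcp_pos: [0.4706, 0.0203, 0.158]
orientation: [[-0.999, -0.049, 0.008], [-0.049, 0.999, 0.0], [-0.008, 0.0, -1.0]]
wrist_force: [0.8, 0.7, -0.9]
width: 0.0853
grip_force: 0.0
t: 29.4
tcp_pos: [0.4654, 0.0191, 0.1541]
orientation: [[-0.999, -0.048, -0.003], [-0.048, 0.999, -0.0], [0.003, 0.0, -1.0]]
wrist_force: [-0.1, -0.1, -0.0]
width: 0.0852
grip_force: 0.0
wrist
[195, 312] 1524 [0.5635, -0.0248] zmed 0.0709 rect [563.4, -24.8] [33.3, 31.9] 2.4
[326, 311] 1209 [0.5571, 0.0845] zmed 0.0709 rect [557.0, 84.6] [31.2, 31.8] 88.9
[225, 186] 621 [0.4494, -0.0016] zmed 0.0795 rect [449.5, -1.7] [17.1, 17.3] 47.8
scene
[248, 197] 35 [0.5585, -0.0148] zmed 0.0716 rect [558.5, -13.0] [26.3, 11.5] 19.7
[289, 204] 95 [0.555, 0.0852] zmed 0.0720 rect [555.2, 84.3] [27.7, 29.7] 11.8
[266, 171] 69 [0.4498, -0.0011] zmed 0.0755 rect [451.6, -0.2] [18.4, 17.3] 33.1
[144, 156] 122 [0.4488, -0.3492] zmed 0.0491 rect [448.6, -349.4] [34.8, 35.8] 1.4
[199, 160] 101 [0.4264, -0.1962] zmed 0.0494 rect [426.4, -195.2] [32.3, 30.3] 26.8
[0.46551147 0.01896399 0.15410604]
```

View pics/wrist6.png

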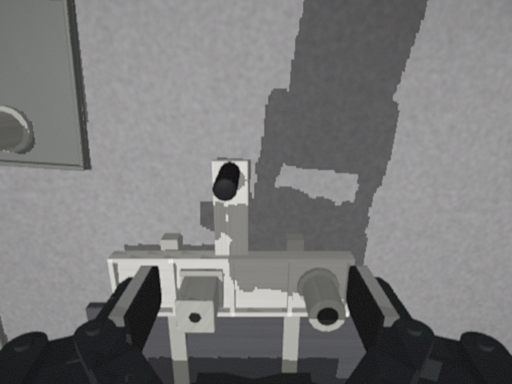

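The carrier is out, with the knob at (226,185) and 3 mm nearer than at the start. The block is at (195,318) and the bush at (325,316), both standing. Picking the bush first.

```bash

python3 -m handwheel '[{"dx":4,"dy":3,"dz":0,"roll":0},{"dx":3.5,"dy":2.5,"dz":0,"roll":0},{"dx":1.6,"dy":1.1,"dz":0,"roll":0},{"dx":0,"dy":0,"dz":-3,"roll":0},{"dx":0,"dy":0,"dz":0,"roll":0}]' 0
python3 -m handwheel '[{"dx":0,"dy":0,"dz":-2,"roll":0},{"dx":0,"dy":0,"dz":0,"roll":0},{"dx":0,"dy":0,"dz":0,"roll":0},{"dx":0,"dy":0,"dz":0,"roll":0}]' 0
```

```text
t: 30.0
tcp_pos: [0.5542, 0.0849, 0.1209]
orientation: [[-0.999, -0.049, -0.01], [-0.049, 0.999, -0.001], [0.01, -0.0, -1.0]]
wrist_force: [-0.3, -0.3, -1.9]
width: 0.0853
grip_force: 0.0
t: 30.4
tcp_pos: [0.5583, 0.0849, 0.1063]
orientation: [[-0.999, -0.048, 0.001], [-0.048, 0.999, 0.0], [-0.001, 0.0, -1.0]]
wrist_force: [0.6, 0.1, 0.6]
width: 0.085
grip_force: 0.0
```

```bash

python3 -m handwheel '[{"dx":-0.1,"dy":0,"dz":-2,"roll":0},{"dx":0,"dy":0,"dz":-2,"roll":0},{"dx":0,"dy":0,"dz":-1.5,"roll":0},{"dx":0,"dy":0,"dz":-1.1,"roll":0},{"dx":0,"dy":0,"dz":0,"roll":0}]' 0
python3 -m handwheel '[{"dx":0,"dy":0,"dz":0,"roll":0},{"dx":0,"dy":0,"dz":0,"roll":0},{"dx":0,"dy":0,"dz":0,"roll":0}]' 0
python3 -m handwheel '[{"dx":0,"dy":0,"dz":0,"roll":0},{"dx":0,"dy":0,"dz":0,"roll":0},{"dx":0,"dy":0,"dz":0,"roll":0},{"dx":0,"dy":0,"dz":0,"roll":0},{"dx":0,"dy":0,"dz":0,"roll":0}]' 1
```

```text
t: 30.9
tcp_pos: [0.5557, 0.085, 0.038]
orientation: [[-0.999, -0.048, -0.003], [-0.048, 0.999, -0.0], [0.003, -0.0, -1.0]]
wrist_force: [-0.6, -0.2, -0.6]
width: 0.0855
grip_force: 0.0
t: 31.2
tcp_pos: [0.5578, 0.0853, 0.0402]
orientation: [[-0.999, -0.048, 0.002], [-0.048, 0.999, 0.0], [-0.002, 0.0, -1.0]]
wrist_force: [0.1, 0.8, 0.6]
width: 0.0853
grip_force: 0.0
t: 31.7
tcp_pos: [0.5572, 0.0851, 0.0396]
orientation: [[-0.999, -0.048, 0.0], [-0.048, 0.999, -0.0], [-0.0, -0.0, -1.0]]
wrist_force: [-0.4, -0.2, 1.9]
width: 0.0308
grip_force: 59.3
```

```bash

python3 -m handwheel '[{"dx":0,"dy":0,"dz":2,"roll":0},{"dx":0,"dy":0,"dz":4,"roll":0},{"dx":0,"dy":0,"dz":4,"roll":0},{"dx":0,"dy":0,"dz":2,"roll":0},{"dx":-2.8,"dy":-4,"dz":0,"roll":0}]' 1
python3 -m handwheel '[{"dx":-2.8,"dy":-4,"dz":0,"roll":0},{"dx":-2.8,"dy":-4,"dz":0,"roll":0},{"dx":-2.8,"dy":-4,"dz":0,"roll":0},{"dx":-2.8,"dy":-4,"dz":0,"roll":0},{"dx":-2.8,"dy":-4,"dz":0,"roll":0}]' 1
python3 -m handwheel '[{"dx":-2.8,"dy":-4,"dz":0,"roll":0},{"dx":0,"dy":0,"dz":0,"roll":0},{"dx":0,"dy":0,"dz":-4,"roll":0},{"dx":0,"dy":0,"dz":-3,"roll":0},{"dx":0,"dy":0,"dz":0,"roll":0}]' 1
python3 -m handwheel '[{"dx":0,"dy":0,"dz":0,"roll":0},{"dx":0,"dy":0,"dz":0,"roll":0},{"dx":0,"dy":0,"dz":0,"roll":0}]' 1
```

```text
t: 32.2
tcp_pos: [0.5357, 0.0478, 0.1643]
orientation: [[-0.999, -0.052, 0.015], [-0.052, 0.999, 0.002], [-0.015, 0.001, -1.0]]
wrist_force: [0.9, -2.5, -2.5]
width: 0.0303
grip_force: 60.1
t: 32.7
tcp_pos: [0.3869, -0.1556, 0.1586]
orientation: [[-0.999, -0.049, -0.001], [-0.049, 0.999, 0.0], [0.001, 0.0, -1.0]]
wrist_force: [0.5, 0.6, -3.1]
width: 0.0307
grip_force: 60.1
t: 33.2
tcp_pos: [0.3566, -0.1916, 0.0852]
orientation: [[-0.999, -0.048, -0.009], [-0.048, 0.999, 0.007], [0.009, 0.007, -1.0]]
wrist_force: [-0.5, 1.1, -3.4]
width: 0.0304
grip_force: 60.1
t: 33.5
tcp_pos: [0.3626, -0.1955, 0.0909]
orientation: [[-0.999, -0.049, 0.003], [-0.049, 0.999, -0.002], [-0.003, -0.002, -1.0]]
wrist_force: [1.6, 0.7, -2.3]
width: 0.0305
grip_force: 60.1
```

```bash

python3 -m handwheel '[{"dx":-0.2,"dy":0,"dz":-3,"roll":0},{"dx":0,"dy":0,"dz":-2,"roll":0},{"dx":0,"dy":0,"dz":-1,"roll":0},{"dx":0,"dy":0,"dz":0,"roll":0},{"dx":0,"dy":0,"dz":0,"roll":0}]' 1
python3 -m handwheel '[{"dx":0,"dy":0,"dz":-0.5,"roll":0},{"dx":0,"dy":0,"dz":-0.5,"roll":0},{"dx":0,"dy":0,"dz":0,"roll":0},{"dx":0,"dy":0,"dz":0,"roll":0},{"dx":0,"dy":0,"dz":0,"roll":0}]' 1
```

```text
t: 34.0
tcp_pos: [0.3599, -0.1954, 0.0301]
orientation: [[-0.999, -0.048, 0.002], [-0.048, 0.999, -0.001], [-0.001, -0.001, -1.0]]
wrist_force: [0.6, 0.5, -2.1]
width: 0.0306
grip_force: 60.2
t: 34.5
tcp_pos: [0.359, -0.1949, 0.0194]
orientation: [[-0.999, -0.048, 0.0], [-0.048, 0.999, -0.0], [-0.0, -0.0, -1.0]]
wrist_force: [-0.3, 0.8, -2.7]
width: 0.0307
grip_force: 60.2
```

```bash

python3 -m handwheel '[{"dx":0,"dy":0,"dz":-0.15,"roll":0},{"dx":0,"dy":0,"dz":0,"roll":0}]' 1
python3 -m handwheel '[{"dx":0,"dy":0,"dz":0,"roll":0},{"dx":0,"dy":0,"dz":0,"roll":0},{"dx":0,"dy":0,"dz":0,"roll":0},{"dx":0,"dy":0,"dz":0,"roll":0},{"dx":0,"dy":0,"dz":0,"roll":0}]' 0
python3 -m handwheel '[{"dx":0,"dy":0,"dz":3,"roll":0},{"dx":0,"dy":0,"dz":4.5,"roll":0},{"dx":0,"dy":0,"dz":4.5,"roll":0},{"dx":3.4,"dy":2.85,"dz":1,"roll":0},{"dx":3.4,"dy":2.85,"dz":0,"roll":0}]' 0
python3 -m handwheel '[{"dx":3.4,"dy":2.85,"dz":0,"roll":0},{"dx":3.4,"dy":2.85,"dz":0,"roll":0},{"dx":3.4,"dy":2.85,"dz":0,"roll":0},{"dx":3.4,"dy":2.85,"dz":0,"roll":0},{"dx":0,"dy":0,"dz":0,"roll":0}]' 0
python3 -m handwheel '[{"dx":0,"dy":0,"dz":-3,"roll":0},{"dx":0,"dy":0,"dz":-1,"roll":0},{"dx":0,"dy":0,"dz":0,"roll":0},{"dx":0,"dy":0,"dz":0,"roll":0},{"dx":0,"dy":0,"dz":0,"roll":0}]' 0
python3 - <<'E'
from m import *
for n in ('wrist','scene'):
    c=snap(n,n+'7.png'); P=world(c); print(n)
    for b in blob(P,.5,.62,-.13,.13,.06,.085)+blob(P,.3,.5,-.4,-.15,.04,.06): print(*b)
E
```

```text
t: 34.7
tcp_pos: [0.3589, -0.1948, 0.0177]
orientation: [[-0.999, -0.048, -0.0], [-0.048, 0.999, 0.0], [0.0, 0.0, -1.0]]
wrist_force: [0.3, -0.2, -3.5]
width: 0.0309
grip_force: 60.2
t: 35.2
tcp_pos: [0.3591, -0.1949, 0.0179]
orientation: [[-0.999, -0.048, 0.0], [-0.048, 0.999, -0.0], [-0.0, -0.0, -1.0]]
wrist_force: [0.1, 0.1, -0.9]
width: 0.0855
grip_force: 0.0
t: 35.7
tcp_pos: [0.4299, -0.1391, 0.1515]
orientation: [[-0.999, -0.045, 0.008], [-0.045, 0.999, -0.004], [-0.008, -0.004, -1.0]]
wrist_force: [0.5, -1.0, 0.4]
width: 0.0854
grip_force: 0.0
t: 36.2
tcp_pos: [0.5672, -0.0206, 0.1483]
orientation: [[-0.999, -0.052, 0.005], [-0.052, 0.999, 0.001], [-0.005, 0.001, -1.0]]
wrist_force: [-1.2, 0.3, 0.4]
width: 0.0855
grip_force: 0.0
t: 36.7
tcp_pos: [0.5635, -0.0244, 0.1089]
orientation: [[-0.999, -0.047, 0.002], [-0.047, 0.999, -0.0], [-0.002, -0.0, -1.0]]
wrist_force: [-0.1, 0.1, 0.4]
width: 0.0854
grip_force: 0.0
wrist
[252, 230] 2814 [0.5641, -0.025] zmed 0.0710 rect [564.0, -24.9] [32.7, 32.0] 2.7
scene
[248, 197] 37 [0.5593, -0.0155] zmed 0.0719 rect [558.4, -12.0] [27.0, 11.4] 24.6
[206, 147] 17 [0.3602, -0.203] zmed 0.0494 rect [360.5, -203.8] [27.8, 6.5] 18.6
[144, 156] 128 [0.4489, -0.3494] zmed 0.0489 rect [448.5, -349.9] [34.7, 35.3] 86.2
[200, 160] 102 [0.4258, -0.1953] zmed 0.0498 rect [425.4, -195.4] [31.0, 30.3] 13.4
```

```bash

python3 -m handwheel '[{"dx":0,"dy":0,"dz":-2,"roll":0},{"dx":0,"dy":0,"dz":-2,"roll":0},{"dx":0,"dy":0,"dz":-1.5,"roll":0},{"dx":0,"dy":0,"dz":-1.4,"roll":0},{"dx":0,"dy":0,"dz":0,"roll":0}]' 0
python3 -m handwheel '[{"dx":0,"dy":0,"dz":0,"roll":0},{"dx":0,"dy":0,"dz":0,"roll":0},{"dx":0,"dy":0,"dz":0,"roll":0}]' 0
python3 -m handwheel '[{"dx":0,"dy":0,"dz":0,"roll":0},{"dx":0,"dy":0,"dz":0,"roll":0},{"dx":0,"dy":0,"dz":0,"roll":0},{"dx":0,"dy":0,"dz":0,"roll":0},{"dx":0,"dy":0,"dz":0,"roll":0}]' 1
```

```text
t: 37.3
tcp_pos: [0.5611, -0.0237, 0.0368]
orientation: [[-0.999, -0.048, -0.004], [-0.048, 0.999, 0.0], [0.004, 0.001, -1.0]]
wrist_force: [-0.2, -0.6, -0.1]
width: 0.0855
grip_force: 0.0
t: 37.6
tcp_pos: [0.5639, -0.0239, 0.0397]
orientation: [[-0.999, -0.048, 0.002], [-0.048, 0.999, -0.0], [-0.002, -0.0, -1.0]]
wrist_force: [-0.4, 0.2, -0.0]
width: 0.0856
grip_force: 0.0
t: 38.1
tcp_pos: [0.5634, -0.0239, 0.0391]
orientation: [[-0.999, -0.048, 0.001], [-0.048, 0.999, -0.0], [-0.001, -0.0, -1.0]]
wrist_force: [-0.5, -0.4, 2.0]
width: 0.0312
grip_force: 60.4
```

```bash

python3 -m handwheel '[{"dx":0,"dy":0,"dz":2,"roll":0},{"dx":0,"dy":0,"dz":4,"roll":0},{"dx":0,"dy":0,"dz":4,"roll":0},{"dx":0,"dy":0,"dz":2,"roll":0},{"dx":-2.3,"dy":-4.1,"dz":0,"roll":0}]' 1
python3 -m handwheel '[{"dx":-2.3,"dy":-4.1,"dz":0,"roll":0},{"dx":-2.3,"dy":-4.1,"dz":0,"roll":0},{"dx":-2.3,"dy":-4.1,"dz":0,"roll":0},{"dx":-2.3,"dy":-4.1,"dz":0,"roll":0},{"dx":-2.3,"dy":-4.1,"dz":0,"roll":0}]' 1
python3 -m handwheel '[{"dx":-2.2,"dy":-4,"dz":0,"roll":0},{"dx":-2,"dy":-4,"dz":0,"roll":0},{"dx":0,"dy":0,"dz":-4,"roll":0},{"dx":0,"dy":0,"dz":-3,"roll":0},{"dx":0,"dy":0,"dz":0,"roll":0}]' 1
python3 -m handwheel '[{"dx":0,"dy":0,"dz":0,"roll":0},{"dx":0,"dy":0,"dz":0,"roll":0},{"dx":0,"dy":0,"dz":0,"roll":0}]' 1
```

```text
t: 38.6
tcp_pos: [0.5455, -0.0625, 0.1633]
orientation: [[-0.999, -0.053, 0.012], [-0.053, 0.999, 0.0], [-0.012, -0.0, -1.0]]
wrist_force: [0.6, -2.8, -2.9]
width: 0.0313
grip_force: 60.4
t: 39.1
tcp_pos: [0.4231, -0.2706, 0.158]
orientation: [[-0.999, -0.048, -0.001], [-0.048, 0.999, 0.001], [0.001, 0.001, -1.0]]
wrist_force: [1.4, 0.6, -2.1]
width: 0.0311
grip_force: 60.3
t: 39.6
tcp_pos: [0.3785, -0.346, 0.0836]
orientation: [[-0.999, -0.047, -0.009], [-0.047, 0.999, 0.01], [0.008, 0.01, -1.0]]
wrist_force: [-0.4, 0.3, -3.2]
width: 0.0314
grip_force: 60.2
t: 39.9
tcp_pos: [0.3844, -0.3508, 0.0907]
orientation: [[-0.999, -0.049, 0.003], [-0.049, 0.999, -0.003], [-0.003, -0.003, -1.0]]
wrist_force: [0.3, -0.4, -1.7]
width: 0.0312
grip_force: 60.2
```

```bash

python3 -m handwheel '[{"dx":-0.1,"dy":0,"dz":-3,"roll":0},{"dx":0,"dy":0,"dz":-2,"roll":0},{"dx":0,"dy":0,"dz":-1,"roll":0},{"dx":0,"dy":0,"dz":0,"roll":0},{"dx":0,"dy":0,"dz":0,"roll":0}]' 1
python3 -m handwheel '[{"dx":0,"dy":0,"dz":-0.5,"roll":0},{"dx":0,"dy":0,"dz":-0.5,"roll":0},{"dx":0,"dy":0,"dz":-0.2,"roll":0},{"dx":0,"dy":0,"dz":0,"roll":0},{"dx":0,"dy":0,"dz":0,"roll":0}]' 1
```

```text
t: 40.4
tcp_pos: [0.3828, -0.3505, 0.0298]
orientation: [[-0.999, -0.049, 0.001], [-0.049, 0.999, -0.001], [-0.001, -0.002, -1.0]]
wrist_force: [0.4, 0.7, -1.8]
width: 0.0313
grip_force: 60.4
t: 40.9
tcp_pos: [0.3821, -0.35, 0.0171]
orientation: [[-0.999, -0.048, 0.0], [-0.048, 0.999, -0.0], [-0.0, -0.0, -1.0]]
wrist_force: [-1.4, 0.2, 0.5]
width: 0.031
grip_force: 60.9
```

On the floor (the weight has come off). Release, back away and check.

```bash

python3 -m handwheel '[{"dx":0,"dy":0,"dz":0,"roll":0},{"dx":0,"dy":0,"dz":0,"roll":0},{"dx":0,"dy":0,"dz":0,"roll":0},{"dx":0,"dy":0,"dz":0,"roll":0},{"dx":0,"dy":0,"dz":0,"roll":0}]' 0
python3 -m handwheel '[{"dx":0,"dy":0,"dz":3,"roll":0},{"dx":0,"dy":0,"dz":4.5,"roll":0},{"dx":0,"dy":0,"dz":4.5,"roll":0},{"dx":0,"dy":3,"dz":3,"roll":0},{"dx":0,"dy":4.5,"dz":0,"roll":0}]' 0
python3 -m handwheel '[{"dx":0,"dy":4.5,"dz":0,"roll":0},{"dx":0,"dy":4.5,"dz":0,"roll":0},{"dx":0,"dy":4.5,"dz":0,"roll":0},{"dx":0,"dy":4.5,"dz":0,"roll":0},{"dx":0,"dy":4.5,"dz":0,"roll":0}]' 0
python3 -m handwheel '[{"dx":0,"dy":4.5,"dz":0,"roll":0},{"dx":0,"dy":4.5,"dz":0,"roll":0},{"dx":0,"dy":4.5,"dz":0,"roll":0},{"dx":0,"dy":4.5,"dz":0,"roll":0},{"dx":0,"dy":4.5,"dz":0,"roll":0}]' 0
python3 -m handwheel '[{"dx":0,"dy":0,"dz":0,"roll":0},{"dx":0,"dy":0,"dz":0,"roll":0},{"dx":0,"dy":0,"dz":0,"roll":0},{"dx":0,"dy":0,"dz":0,"roll":0},{"dx":0,"dy":0,"dz":0,"roll":0}]' 0
python3 - <<'E'
from m import *
for n in ('top','scene'):
    c=snap(n,n+'8.png'); P=world(c); print(n)
    for b in blob(P,.3,.5,-.42,-.13,.04,.06)+blob(P,.42,.48,-.04,.04,.06,.09)+blob(P,.5,.62,-.37,-.24,.06,.1): print(*b)
E
```

```text
t: 41.4
tcp_pos: [0.382, -0.3498, 0.0168]
orientation: [[-0.999, -0.048, 0.0], [-0.048, 0.999, -0.0], [-0.0, -0.0, -1.0]]
wrist_force: [0.6, -0.5, -0.4]
width: 0.0854
grip_force: 0.0
t: 41.9
tcp_pos: [0.386, -0.2789, 0.1728]
orientation: [[-0.999, -0.045, 0.01], [-0.045, 0.999, -0.009], [-0.01, -0.01, -1.0]]
wrist_force: [1.3, -0.2, 0.2]
width: 0.0855
grip_force: 0.0
t: 42.4
tcp_pos: [0.3816, -0.0482, 0.167]
orientation: [[-0.999, -0.047, 0.001], [-0.047, 0.999, -0.0], [-0.001, -0.0, -1.0]]
wrist_force: [0.4, -0.9, -0.2]
width: 0.0854
grip_force: 0.0
t: 42.9
tcp_pos: [0.3816, 0.1771, 0.1671]
orientation: [[-0.999, -0.049, 0.001], [-0.049, 0.999, 0.0], [-0.001, 0.0, -1.0]]
wrist_force: [1.9, -0.6, 0.5]
width: 0.0854
grip_force: 0.0
t: 43.4
tcp_pos: [0.3821, 0.1739, 0.1667]
orientation: [[-0.999, -0.046, -0.0], [-0.046, 0.999, -0.0], [0.0, -0.0, -1.0]]
wrist_force: [0.1, -0.4, -0.3]
width: 0.0855
grip_force: 0.0
top
[406, 235] 180 [0.4495, -0.3497] zmed 0.0479 rect [450.0, -349.8] [31.9, 32.6] 2.6
[345, 247] 137 [0.4258, -0.1973] zmed 0.0484 rect [425.7, -197.3] [30.8, 30.1] 86.4
[409, 262] 188 [0.3834, -0.3499] zmed 0.0478 rect [384.0, -350.1] [31.9, 33.4] 5.0
[346, 274] 140 [0.3606, -0.1947] zmed 0.0478 rect [360.7, -194.9] [29.6, 28.7] 87.7
[265, 238] 49 [0.4499, -0.0029] zmed 0.0784 rect [449.9, -2.9] [16.5, 16.9] 0.8
[386, 180] 887 [0.5853, -0.3072] zmed 0.0775 rect [586.5, -307.3] [69.4, 84.5] 2.5
scene
[156, 143] 118 [0.383, -0.348] zmed 0.0491 rect [382.3, -348.3] [37.3, 35.2] 3.8
[210, 147] 86 [0.3604, -0.1924] zmed 0.0490 rect [361.3, -192.2] [30.9, 28.2] 23.2
[144, 156] 128 [0.4489, -0.3489] zmed 0.0491 rect [448.5, -348.7] [35.9, 35.5] 3.1
[199, 160] 96 [0.4263, -0.1961] zmed 0.0497 rect [426.8, -195.0] [29.8, 29.8] 22.1
[266, 171] 68 [0.4518, -0.001] zmed 0.0752 rect [451.6, -0.2] [16.3, 17.0] 39.7
[131, 180] 753 [0.5851, -0.3059] zmed 0.0771 rect [586.4, -306.0] [71.3, 86.3] 3.5
```

View pics/top8.png

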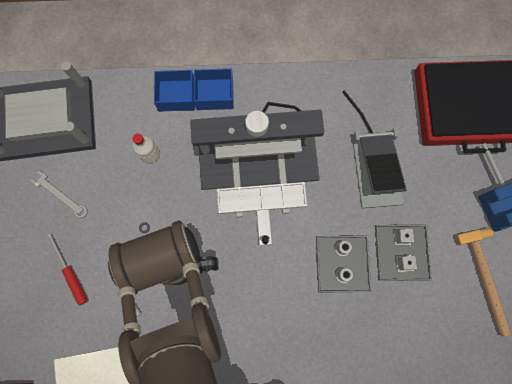

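The bush stands at (346,274) beside its sample at (345,247), and the block at (409,262) beside its sample at (406,235). The carrier is empty and out, the pedal is up, the bottle stands at (147,148), and the arm is clear.

```bash
python3 -c "
from plant import ticket
print(ticket.hand_in())"
```

```text
the job is handed in; nothing more can be done
None
```

The job is handed in, though no verdict came back: one bush and one block were marked with the carrier home (pedal on its stop for about 2 s), and both now stand in the trays of their own samples, with the carrier out, the pedal up and the bottle still standing.

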